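# Clear the beam balance and zero its poise

### The job

Put the balance away after weighing: take the stack of four disc weights off its pan and set each one flat, right way up and centred on the seat whose round rubber pad is of its own size, putting the weights down without dropping them. Also slide the poise along the beam so that its index line stands on the bold black mark, and leave it there.

Things in the scene. Friction and masses are not known exactly. Their poses are not given: they have to be found in the camera images.
- weight_64: Plain steel disc weight, 64 mm diameter, 20 mm high, about 0.51 kg; at the start the lowest of the stack, standing on the balance pan. Origin: centre of its underside; z up along its axis.
- weight_52: Plain steel disc weight, 52 mm diameter, 20 mm high, about 0.33 kg; at the start second from below. Origin: centre of its underside; z up along its axis.
- weight_40: Plain steel disc weight, 40 mm diameter, 20 mm high, about 0.20 kg; at the start third from below. Origin: centre of its underside; z up along its axis.
- weight_28: Plain steel disc weight, 28 mm diameter, 20 mm high, about 0.10 kg; at the start the top of the stack. Origin: centre of its underside; z up along its axis.
- seat_64: Seat for the 64 mm weight: fixed white square base 80 x 80 x 6 mm with a round black rubber pad of 64 mm diameter in its middle; pad top 8 mm above the worktop. Origin: centre of the underside, on the worktop; z up. The four seats and a small 22 mm bottle (46 mm high) stand in a row before the balance, in any order, left and right of a fixed pipette stand 220 mm high.
- seat_52: Seat for the 52 mm weight: fixed white square base 80 x 80 x 6 mm with a round black rubber pad of 52 mm diameter in its middle; pad top 8 mm above the worktop. Origin: centre of the underside, on the worktop; z up. The four seats and a small 22 mm bottle (46 mm high) stand in a row before the balance, in any order, left and right of a fixed pipette stand 220 mm high.
- seat_40: Seat for the 40 mm weight: fixed white square base 80 x 80 x 6 mm with a round black rubber pad of 40 mm diameter in its middle; pad top 8 mm above the worktop. Origin: centre of the underside, on the worktop; z up. The four seats and a small 22 mm bottle (46 mm high) stand in a row before the balance, in any order, left and right of a fixed pipette stand 220 mm high.
- seat_28: Seat for the 28 mm weight: fixed white square base 80 x 80 x 6 mm with a round black rubber pad of 28 mm diameter in its middle; pad top 8 mm above the worktop. Origin: centre of the underside, on the worktop; z up. The four seats and a small 22 mm bottle (46 mm high) stand in a row before the balance, in any order, left and right of a fixed pipette stand 220 mm high.
- poise_grip (a point): Poise of the balance: dark block sliding on the beam with 1.5 N friction, 30 mm across the beam (point x), 24 mm along it (point y, towards the pan), white index line across its middle. Point: its centre, 15 mm under its top, 82 mm above the worktop; free space beside it down to 30 mm above the worktop. It starts 40 to 100 mm from the mark, away from the pan.
- beam_mark (a point): Bold black mark, 4 mm wide, on the scale strip and round the beam; the poise's place: the point coincides with poise_grip when on the mark. Axes as there. Travel goes 18 mm past it. Balance fixed: base 100 x 330 mm, pan 108 mm wide, top 50 mm above the worktop, centre 130 mm from the mark along +y; beam posts 26 mm wide, 78 mm high, 56 mm along +y and 122 mm along -y.
Mind the look-alikes: they are no part of the job. What is shaped like the weight_64 but orange or yellow is not meant.

How it is judged:
At the end, for the whole second after the job is handed in: Each weight lies flat and at rest, the way up it was, on the seat of its own size, its centre within 10 mm of the seat's centre; the poise stands within 5 mm of the mark; everything is released (horizontal distance between weight_64 and seat_64 below 0.01 m and z of weight_64 in the frame of seat_64 between 0.004 and 0.012 m and angle between each of weight_64, weight_52, weight_40, weight_28's own z axis and vertical below 0.1 rad and linear speed of each of weight_64, weight_52, weight_40, weight_28 below 0.02 m/s and horizontal distance between weight_52 and seat_52 below 0.01 m and z of weight_52 in the frame of seat_52 between 0.004 and 0.012 m and horizontal distance between weight_40 and seat_40 below 0.01 m and z of weight_40 in the frame of seat_40 between 0.004 and 0.012 m and horizontal distance between weight_28 and seat_28 below 0.01 m and z of weight_28 in the frame of seat_28 between 0.004 and 0.012 m and y of poise_grip in the frame of beam_mark between -0.005 and 0.005 m); the robot touches nothing.
It fails at once if the 64 mm weight was dropped (falls free at more than 0.6 m/s, about 20 mm) (linear speed of weight_64 above 0.6 m/s and contact force between the fingers and weight_64 below 0.1 N).
It fails at once if the 52 mm weight was dropped (falls free at more than 0.6 m/s, about 20 mm) (linear speed of weight_52 above 0.6 m/s and contact force between the fingers and weight_52 below 0.1 N).
It fails at once if the 40 mm weight was dropped (falls free at more than 0.6 m/s, about 20 mm) (linear speed of weight_40 above 0.6 m/s and contact force between the fingers and weight_40 below 0.1 N).
It fails at once if the 28 mm weight was dropped (falls free at more than 0.6 m/s, about 20 mm) (linear speed of weight_28 above 0.6 m/s and contact force between the fingers and weight_28 below 0.1 N).
It also fails if it takes over 136 s, if anything falls off the work surface, if the arm or the gripper's body presses on something with over 40 N, if the wrist force passes 120 N, or if a joint passes its speed limit or range.

### The arm

A 7-joint arm with a two-finger parallel gripper is mounted at the origin on a cart in front of the work surface, level with it; the furniture and walls round the work are solid. World frame = base frame: x ahead of the robot, y to its left, z up, the work surface at z = 0. Lengths are in m, angles in rad, forces in N, time in s.
With the tool pointing down it reaches from about 0.425 to 0.8 m from the base axis. Payload 8.3 kg.
Tool frame: the origin (TCP) lies at the very end of the fingers, on their centre line; the grasp point (between the pads) lies 19 mm behind it (manip.grasp_offset is the distance from the TCP to the grasp point, in m); z points along the fingers, y is the line along which they close (so a half turn about z gives the same grasp; the last joint's range is limited). The gripper opens to 85 mm and grips with 20 to 120 N. Pads are 22 mm wide; open, the fingers measure 114 mm over their backs; the gripper's body (76 mm by 85 mm) begins 54 mm behind the grasp point. The pads swing forward as they close: fully open they stand 13 mm farther back than shut.
Start: joints at [1.152, 0.383, 0.016, 1.37, -0.006, 1.388, -0.046], TCP at [0.218, -0.586, 0.231] pointing down, gripper open.
Joint ranges: [-2.95, 2.95], [-0.25, 2.06], [-1.52, 1.56], [0.18, 2.33], [-1.44, 4.58], [0.02, 2.06], [-3.01, 3.01]. Speed limits (rad/s): [2.39, 2.39, 3.01, 3.01, 3.14, 3.14, 3.14].

### API

Orientations are given as a rotation vector (axis times angle).
In Python, from plant import manip gives the robot as it stands.
- The arm moves only by the tool arm_command, never from a script. Its argument "steps" is a list of rows, each a list of 6 numbers: the shift along the tool's x, y, z as a fraction of full scale, then the turn, a rotation vector about the tool's x, y, z as a fraction of full scale. A call has 1 to 20 rows; each row is the pose to reach, as a shift and turn from the pose commanded when the call began, along the tool's axes at that moment; what a row does not reach only later rows make up. Full scale, the value 1, is 0.1 m for a shift and pi/2 rad for a turn. A row lasts 1/8 s, in which the tool goes at most 62.5 mm and 10.7 degrees, less where a joint would pass 70% of its speed; a pose out of reach is approached as far as the arm can. A call with a number of a shift or a turn outside -1 to 1 is refused whole. A call with a gripper value outside its range is refused whole. "grip" is the opening, from 0 (shut) to 1 (fully open), set as the call begins (left out, the last holds). The fingers move at their own pace and stop on an object; "newtons" is the grip in N (left out, the last holds). Time passes only in rows, so rows that repeat a pose let the fingers close. It gives the time, the measured TCP pose, the force, the opening and the grip force at its end, in the units of the state.
- manip.get_obs(): the state, without advancing time (a new reading comes with each control period).
- manip.grab_frame(name): name is "side" or "top" or "wrist"; returns a dict with "img" (420x560x3 uint8, red, green, blue), "K" (3x3 intrinsics, pixels), "R" (3x3) and "t" (3): a world point X has camera coordinates R X + t. Camera axes: x right, y down, z forward; pixel columns grow to the right and rows downward; lengths in m; the calibration is good to about 2 mm. The wrist camera is an equidistant fisheye: a pixel r from the principal point sees the ray r / f radians off the axis. A picture is of the moment at which its call begins. There is no depth.
- manip.job_done(): hands the job in; it is judged then, once.
The state is a dict: "time": time; "qpos": joint angles; "joint_vel": joint speeds; "tau": joint torques, N m; "tool_pos": TCP position; "ee_rot": TCP orientation; "contact_force": force on the tool from outside, world axes, zero at the start; "ft_torque": the same for the moment, N m; "finger_gap": finger opening in m; "finger_force": force on a finger pad.
Only numpy, scipy, OpenCV 4.12 (cv2) and the standard library are available. Lean on these libraries where they do the work, as an engineer would, in place of code of your own. Each camera call takes 0.05 s, during which the arm holds its last target. There are 200 camera calls.

## Working session

There is one attempt and no reset: what is moved stays moved. The work goes in short steps, Python scripts to look and compute and a tool call to move; the robot and the scene stay as the last step left them, time stands still between calls to the robot, and variables do not carry over. Pictures are saved under pics/ and viewed, at most 14 in all, crops included, and the job is handed in when it is done.

Besides the shell and the picture viewer there is one more tool, called after "Request:" in YAML: its name, and indented under it one key for each argument. arm_command: Moves the arm, as the interface text tells. Shift numbers are shares of 0.1 m and turn numbers shares of pi/2 rad, none past 1 either way. Its arguments: {"type":"object","properties":{"steps":{"type":"array","items":{"type":"array","items":{"type":"number","minimum":-1,"maximum":1}}},"grip":{"type":"number"},"newtons":{"type":"number"}},"required":["steps"]}

```bash
mkdir -p pics; cat > h.py <<'E'
import numpy as np, cv2
from plant import manip
from scipy.spatial.transform import Rotation as Ro
def snap(n,f):
    d=manip.grab_frame(n); cv2.imwrite('pics/%s.png'%f,d['img'][:,:,::-1]); np.savez('pics/%s.npz'%f,**{k:d[k] for k in('K','R','t','img')}); return d
def load(f): return dict(np.load('pics/%s.npz'%f))
def ray(d,u,v,fish=False):
    K=d['K']; a=np.array([(u-K[0,2])/K[0,0],(v-K[1,2])/K[1,1]])
    if fish:
        r=np.linalg.norm(a); c=np.r_[a/max(r,1e-9)*np.sin(r),np.cos(r)]
    else: c=np.r_[a,1]
    c=c/np.linalg.norm(c); return -d['R'].T@d['t'], d['R'].T@c
def atz(d,u,v,z,fish=False):
    o,r=ray(d,u,v,fish); return o+r*(z-o[2])/r[2]
def tri(l):
    A=np.zeros((3,3));b=np.zeros(3)
    for o,r in l:
        P=np.eye(3)-np.outer(r,r);A+=P;b+=P@o
    x=np.linalg.solve(A,b); return x,[np.linalg.norm((np.eye(3)-np.outer(r,r))@(x-o)) for o,r in l]
def proj(d,X):
    c=d['K']@(d['R']@np.asarray(X)+d['t']); return c[:2]/c[2]
E
python3 - <<'E'
from h import *
for n in('side','top','wrist'):
    d=snap(n,n+'0'); print(n,d['K'].round(1).tolist(),(-d['R'].T@d['t']).round(3),d['R'].round(2).tolist())
o=manip.get_obs(); print(o)
a=np.hstack([load('top0')['img']]);cv2.imwrite('pics/top0b.png',cv2.resize(a,(800,600),interpolation=cv2.INTER_CUBIC)[:,:,::-1])
cv2.imwrite('pics/side0b.png',cv2.resize(load('side0')['img'],(800,600),interpolation=cv2.INTER_CUBIC)[:,:,::-1])
E
```

```text
side [[423.8, 0.0, 273.7], [0.0, 423.8, 199.9], [0.0, 0.0, 1.0]] [0.054 0.859 0.536] [[-0.86, -0.5, -0.01], [-0.19, 0.34, -0.92], [0.47, -0.79, -0.39]]
top [[468.7, 0.0, 274.8], [0.0, 468.7, 208.9], [0.0, 0.0, 1.0]] [ 0.319 -0.02   1.383] [[-0.02, -1.0, -0.0], [-0.99, 0.02, -0.17], [0.17, 0.0, -0.99]]
wrist [[325.2, 0.0, 272.7], [0.0, 325.2, 205.7], [0.0, 0.0, 1.0]] [ 0.292 -0.558  0.373] [[0.35, -0.94, -0.0], [-0.89, -0.33, 0.31], [-0.29, -0.11, -0.95]]
{'time': 0.15, 'qpos': array([ 1.15209079,  0.38409667,  0.01639072,  1.37088084, -0.00634633,
        1.38818889, -0.04646996]), 'joint_vel': array([ 0.00097016, -0.00161264, -0.00034031, -0.00296375,  0.00122432,
       -0.00056351,  0.00101621]), 'tau': array([ 2.32951861e-03, -6.28150034e+01,  8.45339745e-01, -3.72166014e+01,
        1.63950166e-02,  1.08951968e-02, -6.42600503e-05]), 'tool_pos': array([ 0.21763153, -0.58548528,  0.23049093]), 'ee_rot': array([-3.09050575e+00, -5.55798342e-01,  3.83338172e-04]), 'contact_force': array([-0.32627111,  0.34049207, -0.19945489]), 'ft_torque': array([-0.05106913,  0.06429967, -0.05073895]), 'finger_force': 0.0, 'finger_gap': 0.08560059926393045}
```

View pics/top0b.png

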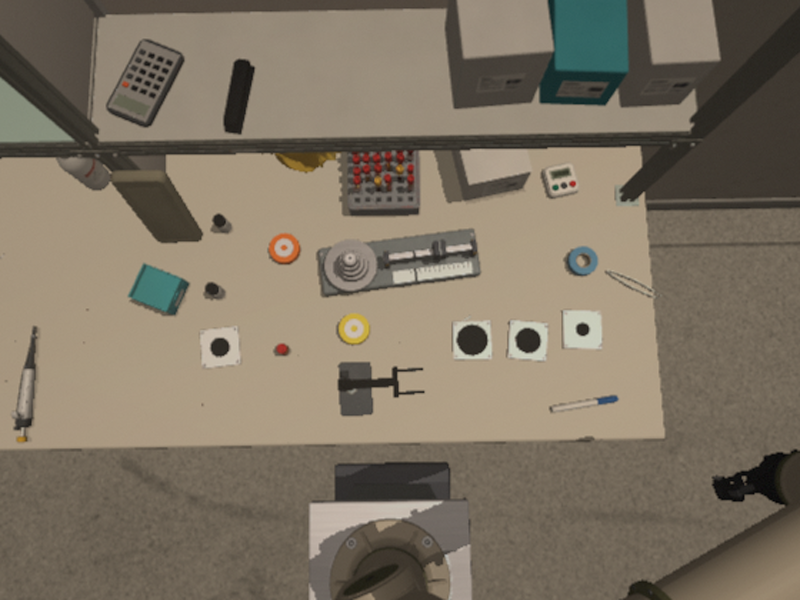

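View pics/side0b.png

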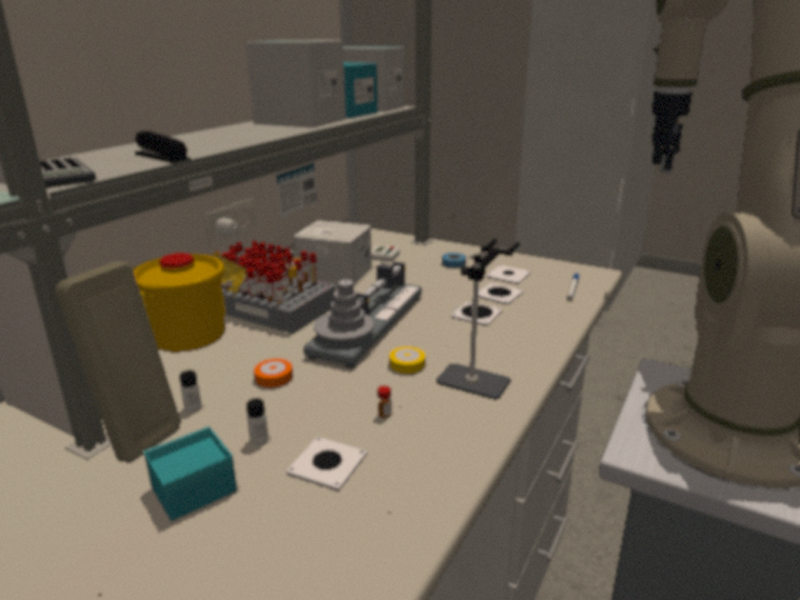

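The top view (800x600) shows the pads at (220,347), (472,340), (528,340) and (582,329), and the steel stack at (349,265). The orange disc at (284,248) and yellow disc at (353,328) are look-alikes. The steel stack on the pan fits the description. I'll confirm it with enlarged crops.

```bash
python3 - <<'E'
from h import *
t=load('top0');s=load('side0')
g=cv2.cvtColor(t['img'],cv2.COLOR_RGB2GRAY);gs=cv2.cvtColor(s['img'],cv2.COLOR_RGB2GRAY)
def blob(g,u,v,w=16):
    u,v=int(u),int(v);c=g[v-w:v+w+1,u-w:u+w+1].astype(float)
    dark=(c<95).astype(np.uint8);n,l,st,ce=cv2.connectedComponentsWithStats(dark)
    k=l[w,w]; m=cv2.dilate((l==k).astype(np.uint8),np.ones((3,3)))
    wt=np.clip(190-c,0,None)*m*(c<150); yy,xx=np.mgrid[-w:w+1,-w:w+1]
    return u+(wt*xx).sum()/wt.sum(),v+(wt*yy).sum()/wt.sum(),st[k,4]
T=[(220,347),(472,340),(528,340),(582,329)];S=[(327,460),(477,312),(499,292),(508,272)]
for a,b in zip(T,S):
    p=blob(g,a[0]*.7,a[1]*.7);q=blob(gs,b[0]*.7,b[1]*.7)
    X,e=tri([ray(t,*p[:2]),ray(s,*q[:2])]); m=atz(t,*p[:2],.008)
    print(np.round(p,1),np.round(q,1),X.round(4),np.round(e,4),m.round(4),'diam',2*np.sqrt(p[2]/np.pi)*1.36/468.7, atz(s,*q[:2],.008).round(4))
c=t['img'][155:210,215:340];cv2.imwrite('pics/c1.png',cv2.resize(c,None,fx=6.4,fy=6.4,interpolation=cv2.INTER_CUBIC)[:,:,::-1])
c=s['img'][175:260,205:305];cv2.imwrite('pics/c2.png',cv2.resize(c,None,fx=7,fy=7,interpolation=cv2.INTER_CUBIC)[:,:,::-1])
E
```

```text
[153.5 242.6 125. ] [228.6 321.6 196. ] [0.4624 0.3424 0.0057] [0.0008 0.0008] [0.4615 0.3413 0.008 ] diam 0.03660614710846403 [0.4615 0.3449 0.008 ]
[330.1 237.5 340. ] [333.2 217.9 194. ] [ 0.4685 -0.1792  0.0051] [0.0008 0.0008] [ 0.4674 -0.1791  0.008 ] diam 0.06037240443003828 [ 0.467  -0.1733  0.008 ]
[369.2 237.9 225. ] [349.2 203.7  68. ] [ 0.4646 -0.2943  0.0065] [0.0002 0.0002] [ 0.4642 -0.2941  0.008 ] diam 0.04911229999732976 [ 0.4637 -0.2909  0.008 ]
[407.4 230.1  57. ] [355.6 190.4   8. ] [ 0.4857 -0.4081  0.0067] [0.0003 0.0003] [ 0.4852 -0.4078  0.008 ] diam 0.02471931558101252 [ 0.4849 -0.4048  0.008 ]
```

View pics/c1.png

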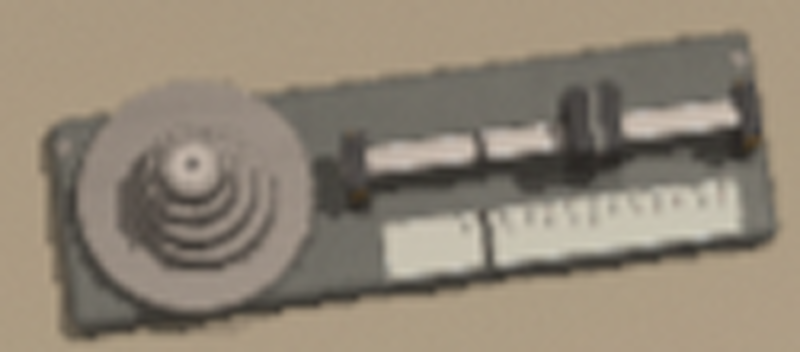

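View pics/c2.png

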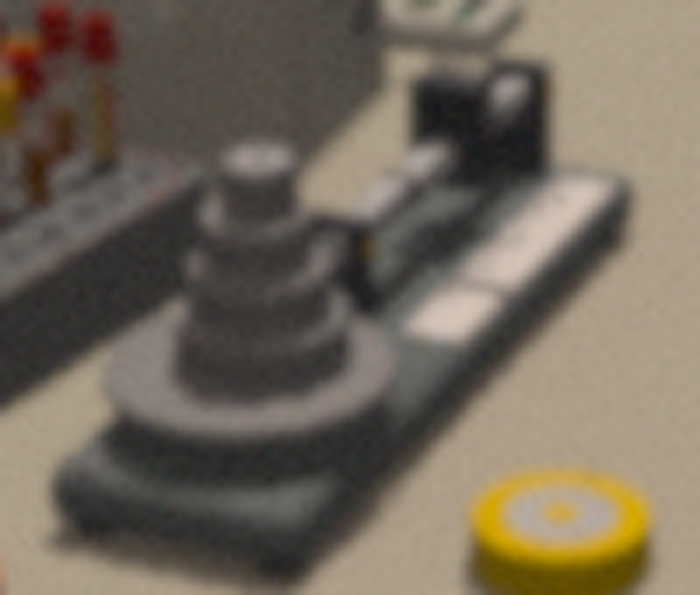

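The crops confirm the plain steel stack on the pan: its top is at (192,163) in c1 and (258,158) in c2. The beam mark is at (480,147) on the beam and (485,240) on the strip. The poise index line is at (592,118). Next I compute positions.

```bash
cat >> h.py <<'E'
def plan(target,yaw,last=None):
    """tool-axis step to a TCP target with tool down, tool x at world angle yaw"""
    o=manip.get_obs(); R=Ro.from_rotvec(o['ee_rot']).as_matrix()
    x=np.array([np.cos(yaw),np.sin(yaw),0]);z=np.array([0,0,-1.]);T=np.stack([x,np.cross(z,x),z],1)
    print('shift',(R.T@(np.asarray(target)-o['tool_pos'])/.1).round(3),'turn',(Ro.from_matrix(R.T@T).as_rotvec()/(np.pi/2)).round(3),'after-turn shift',(T.T@(np.asarray(target)-o['tool_pos'])/.1).round(3))
E
python3 - <<'E'
from h import *
t=load('top0');s=load('side0')
c1=lambda u,v:ray(t,215+(u+.5)/6.4-.5,155+(v+.5)/6.4-.5)
c2=lambda u,v:ray(s,205+(u+.5)/7-.5,175+(v+.5)/7-.5)
Z=lambda r,z:(r[0]+r[1]*(z-r[0][2])/r[1][2]).round(4)
print('stack top tri',tri([c1(192,163),c2(258,158)]),Z(c1(192,163),.13),Z(c2(258,158),.13))
print('pan',Z(c1(195,196),.05))
for n,p in dict(postL=(355,148),postR=(745,95)).items(): print(n,Z(c1(*p),.078))
print('mark beam',Z(c1(480,147),.086),'strip mark',Z(c1(485,215),.02),Z(c1(488,268),.02),'index',Z(c1(592,100),.097))
print('beam ends', Z(c1(365,157),.086),Z(c1(735,112),.086))
print('index tri',tri([c1(600,100),c2(508,92)]))
print('base corners',[Z(c1(*p),.015)[:2] for p in((50,130),(75,335),(745,38),(775,243))])
o=load('top0')
for p in((400,150),(0,158),(640,137)): print('shelf',[atz(t,p[0]*.7,p[1]*.7,z).round(3) for z in(.3,.4)])
plan([.6,.1,.3],np.pi/2+.13)
E
```

```text
stack top tri (array([0.61699585, 0.06393   , 0.12969008]), [np.float64(0.00045182796519386344), np.float64(0.00045182796519396855)]) [0.6165 0.0637 0.13  ] [0.6171 0.0645 0.13  ]
pan [0.6201 0.0677 0.05  ]
postL [ 0.6344 -0.0057  0.078 ]
postR [ 0.6556 -0.1807  0.078 ]
mark beam [ 0.6319 -0.0613  0.086 ] strip mark [ 0.6154 -0.065   0.02  ] [ 0.5903 -0.0658  0.02  ] index [ 0.6497 -0.1108  0.097 ]
beam ends [ 0.6283 -0.0102  0.086 ] [ 0.6458 -0.175   0.086 ]
index tri (array([ 0.63789702, -0.12069805,  0.09029166]), [np.float64(0.014352483653240686), np.float64(0.014352483653240725)])
base corners [array([0.6609, 0.1379]), array([0.563 , 0.1261]), array([ 0.6995, -0.1895]), array([ 0.6007, -0.1998])]
shelf [array([ 0.762, -0.035,  0.3  ]), array([ 0.721, -0.034,  0.4  ])]
shelf [array([0.761, 0.648, 0.3  ]), array([0.72 , 0.586, 0.4  ])]
shelf [array([ 0.778, -0.446,  0.3  ]), array([ 0.736, -0.407,  0.4  ])]
shift [ 5.972 -5.094 -0.687] turn [-0.001 -0.001 -0.856] after-turn shift [ 6.301  4.68  -0.695]
```

Request:
arm_command:
  steps:
    - [0.25,-0.2,-0.1,0,0,-0.11]
    - [0.5,-0.4,-0.2,0,0,-0.22]
    - [0.7,-0.6,-0.2,0,0,-0.33]
    - [0.85,-0.7,-0.2,0,0,-0.44]
    - [1,-0.85,-0.2,0,0,-0.55]
    - [1,-0.85,-0.2,0,0,-0.66]
    - [1,-0.85,-0.2,0,0,-0.76]
    - [1,-0.85,-0.2,0,0,-0.856]
    - [1,-0.85,-0.2,0,0,-0.856]
  grip: 1

```text
time: 1.27
tool_pos: [0.2817, -0.4712, 0.251]
ee_rot: [-2.074, -2.359, -0.0]
contact_force: [-0.1, 0.2, 0.5]
finger_gap: 0.0853
finger_force: 0.0
```

Request:
arm_command:
  steps:
    - [0.3,0.25,0,0,0,0]
    - [0.6,0.5,0,0,0,0]
    - [0.98,0.79,0,0,0,0]
    - [0.98,0.79,0,0,0,0]

```text
time: 1.78
tool_pos: [0.3502, -0.3603, 0.2517]
ee_rot: [2.069, 2.364, 0.002]
contact_force: [0.4, -0.7, 0.1]
finger_gap: 0.0854
finger_force: 0.0
```

```bash
python3 - <<'E'
from h import *
plan([.617,.064,.25],1.689);o=manip.get_obs();print(o['time'],o['tool_pos'],o['qpos'])
E
```

```text
shift [3.852 3.206 0.022] turn [ 0.001 -0.     0.009] after-turn shift [3.898 3.149 0.017]
1.775 [ 0.35024716 -0.36025042  0.25166852] [ 1.01433878  0.12398461 -0.30466896  1.65427931  0.03669443  1.368604
  0.83739565]
```

Request:
arm_command:
  steps:
    - [0.32,0.27,0,0,0,0.009]
    - [0.64,0.53,0,0,0,0.009]
    - [0.96,0.8,0,0,0,0.009]

```text
time: 2.15
tool_pos: [0.4146, -0.2582, 0.2513]
ee_rot: [2.095, 2.341, -0.0]
contact_force: [0.1, -0.4, 0.3]
finger_gap: 0.0851
finger_force: 0.0
```

Request:
arm_command:
  steps:
    - [0.32,0.27,0,0,0,0]
    - [0.64,0.53,0,0,0,0]
    - [0.97,0.79,0,0,0,0]

```text
time: 2.52
tool_pos: [0.4822, -0.1528, 0.2513]
ee_rot: [2.095, 2.341, -0.0]
contact_force: [0.9, -0.2, -0.5]
finger_gap: 0.0853
finger_force: 0.0
```

Request:
arm_command:
  steps:
    - [0.32,0.27,0,0,0,0]
    - [0.64,0.53,0,0,0,0]
    - [0.97,0.79,0,0,0,0]

```text
time: 2.9
tool_pos: [0.5497, -0.0476, 0.2511]
ee_rot: [2.095, 2.341, -0.001]
contact_force: [-0.5, -1.1, 0.3]
finger_gap: 0.0852
finger_force: 0.0
```

Request:
arm_command:
  steps:
    - [0.32,0.27,0,0,0,0]
    - [0.64,0.53,0,0,0,0]
    - [0.97,0.79,0,0,0,0]
    - [0.97,0.79,0,0,0,0]
    - [0.97,0.79,0,0,0,0]
    - [0.97,0.79,0,0,0,0]

```text
time: 3.65
tool_pos: [0.6163, 0.056, 0.2514]
ee_rot: [2.093, 2.342, -0.001]
contact_force: [-0.1, -0.4, -0.9]
finger_gap: 0.0851
finger_force: 0.0
```

```bash
python3 - <<'E'
from h import *
plan([.617,.064,.125],1.689);o=manip.get_obs();print(o['time'],o['tool_pos'],o['qpos'])
d=snap('wrist','w1');print(-d['R'].T@d['t'])
cv2.imwrite('pics/w1b.png',cv2.resize(d['img'],(800,600),interpolation=cv2.INTER_CUBIC)[:,:,::-1])
E
```

```text
shift [0.08  0.016 1.264] turn [-0.     0.001 -0.004] after-turn shift [0.078 0.016 1.264]
3.65 [0.61630976 0.05602961 0.25137683] [ 0.2923557   0.42940115 -0.62146984  1.33097932  0.24743069  1.4579436
 -0.20118247]
[0.60651408 0.13579902 0.39375054]
```

View pics/w1b.png

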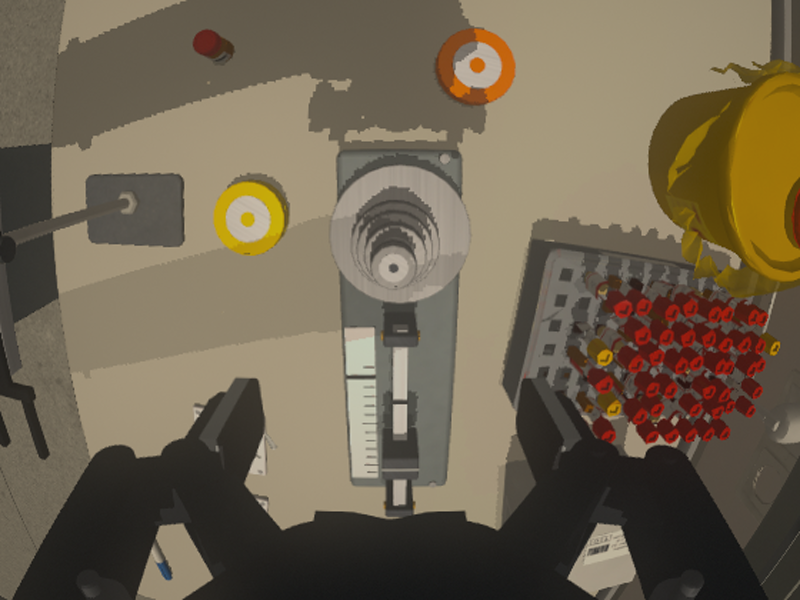

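The wrist view shows the stack top at (393,268), the pan centre at (400,233), the beam mark at (400,403), the strip mark at (360,377) and the poise near (400,450). The beam runs vertically in the image, so the tool is aligned with it.

```bash
python3 - <<'E'
from h import *
d=load('w1');t=load('top0')
q=lambda u,v,z:atz(d,(u+.5)*.7-.5,(v+.5)*.7-.5,z,True).round(4)
print('top',q(393,268,.13),'pan',q(400,233,.05),'mark',q(400,403,.086),'strip',q(360,377,.02),'poise corners',[q(*p,.097) for p in((384,433),(417,433),(418,470),(383,470))])
print('stack tri',tri([ray(d,393*.7,268*.7,True),ray(t,245,180.5)]))
print('mark tri',tri([ray(d,400*.7,403*.7,True),ray(t,215+480/6.4,155+147/6.4)]))
c=d['img'][115:375,215:345];cv2.imwrite('pics/c3.png',cv2.resize(c[:, :],None,fx=4.6,fy=4.6,interpolation=cv2.INTER_CUBIC)[:600,:,::-1])
c=d['img'][255:375,225:335];cv2.imwrite('pics/c4.png',np.hstack([cv2.resize(c,None,fx=3.6,fy=5,interpolation=cv2.INTER_CUBIC),cv2.resize(d['img'][115:217,225:325],None,fx=4,fy=5.882352,interpolation=cv2.INTER_CUBIC)])[:,:,::-1] if 0 else cv2.resize(c,None,fx=5,fy=5,interpolation=cv2.INTER_CUBIC)[:,:,::-1])
c=d['img'][110:220,225:335];cv2.imwrite('pics/c5.png',cv2.resize(c,None,fx=5,fy=5,interpolation=cv2.INTER_CUBIC)[:,:,::-1])
a=cv2.imread('pics/c4.png');b=cv2.imread('pics/c5.png');k=np.zeros((600,800,3),np.uint8);A=cv2.resize(a,(400,436));k[:436,:400]=A;k[:400,400:]=cv2.resize(b,(400,400));cv2.imwrite('pics/c6.png',k)
E
```

```text
top [0.6161 0.0657 0.13  ] pan [0.6212 0.0721 0.05  ] mark [ 0.6354 -0.052   0.086 ] strip [ 0.602  -0.0687  0.02  ] poise corners [array([ 0.6254, -0.074 ,  0.097 ]), array([ 0.6508, -0.0713,  0.097 ]), array([ 0.6569, -0.1087,  0.097 ]), array([ 0.6286, -0.1116,  0.097 ])]
stack tri (array([0.61686736, 0.06323453, 0.12181572]), [np.float64(0.0003236217703636893), np.float64(0.0003236217703638172)])
mark tri (array([ 0.63631329, -0.06334008,  0.06697579]), [np.float64(0.001072230816466189), np.float64(0.0010722308164661906)])
```

View pics/c6.png

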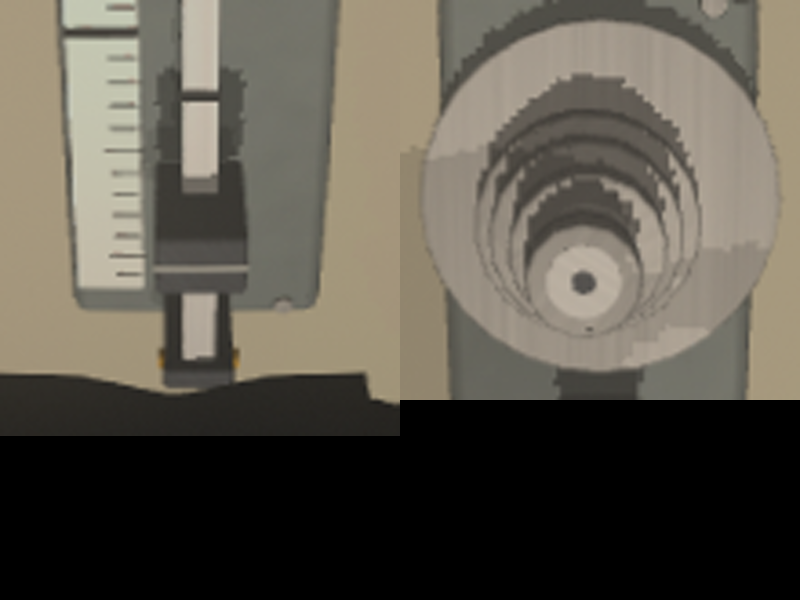

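Request:
arm_command:
  steps:
    - [0.086,0.012,0.33,0,0,0]
    - [0.086,0.012,0.66,0,0,0]
    - [0.086,0.012,1,0,0,0]

```text
time: 4.08
tool_pos: [0.6166, 0.0654, 0.1508]
ee_rot: [2.091, 2.343, 0.0]
contact_force: [-0.2, -0.9, 0.8]
finger_gap: 0.0854
finger_force: 0.0
```

Request:
arm_command:
  steps:
    - [0,0,0.2,0,0,0]
    - [0,0,0.404,0,0,0]
    - [0,0,0.404,0,0,0]
    - [0,0,0.404,0,0,0]

```text
time: 4.58
tool_pos: [0.6172, 0.0666, 0.1122]
ee_rot: [2.089, 2.345, 0.002]
contact_force: [0.6, 0.6, 0.3]
finger_gap: 0.0853
finger_force: 0.0
```

```bash
python3 - <<'E'
from h import *
print(manip.get_obs()['tool_pos']);plan([.6165,.0647,.111],1.689)
d=snap('wrist','w2');s=snap('side','s2')
k=np.zeros((600,800,3),np.uint8);k[:300,:400]=cv2.resize(d['img'],(400,300));k[:,400:]=cv2.resize(s['img'][130:280,190:290],(400,600),interpolation=cv2.INTER_CUBIC);k[300:600,:400]=cv2.resize(d['img'][150:300,180:380],(400,300))
cv2.imwrite('pics/c7.png',k[:,:,::-1])
E
```

```text
[0.61721531 0.06658293 0.11222386]
shift [-0.018 -0.009  0.012] turn [ 0.001 -0.    -0.002] after-turn shift [-0.018 -0.009  0.012]
```

View pics/c7.png

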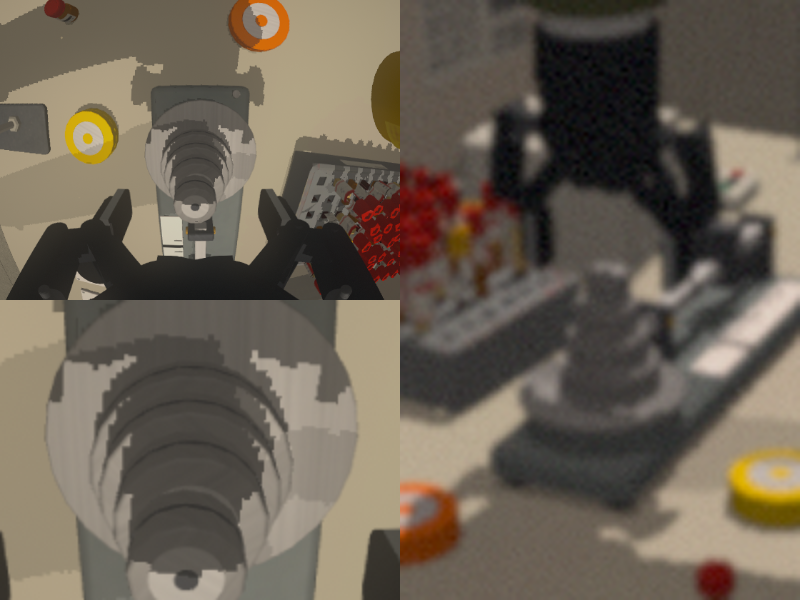

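The wrist and side views show the open fingers straddling the top disc, centred and clear. I close on it now.

Request:
arm_command:
  steps:
    - [-0.018,-0.009,0.0,0,0,0]
    - [-0.018,-0.009,0.0,0,0,0]
    - [-0.018,-0.009,0.0,0,0,0]
    - [-0.018,-0.009,0.0,0,0,0]
    - [-0.018,-0.009,0.0,0,0,0]
    - [-0.018,-0.009,0.0,0,0,0]
    - [-0.018,-0.009,0.0,0,0,0]
    - [-0.018,-0.009,0.0,0,0,0]
  grip: 0
  newtons: 40

```text
time: 5.68
tool_pos: [0.6161, 0.0649, 0.1113]
ee_rot: [2.089, 2.346, 0.001]
contact_force: [-0.1, 0.2, 5.3]
finger_gap: 0.0267
finger_force: 39.7
```

```bash
python3 - <<'E'
from h import *
d=snap('wrist','w3');s=snap('side','s3')
k=np.zeros((600,800,3),np.uint8);k[:,400:]=cv2.resize(s['img'][150:250,200:267],(400,600),interpolation=cv2.INTER_CUBIC);k[:600,:400]=cv2.resize(d['img'][150:350,200:333],(400,600))
cv2.imwrite('pics/c8.png',k[:,:,::-1])
E
```

```text
(no output)
```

View pics/c8.png

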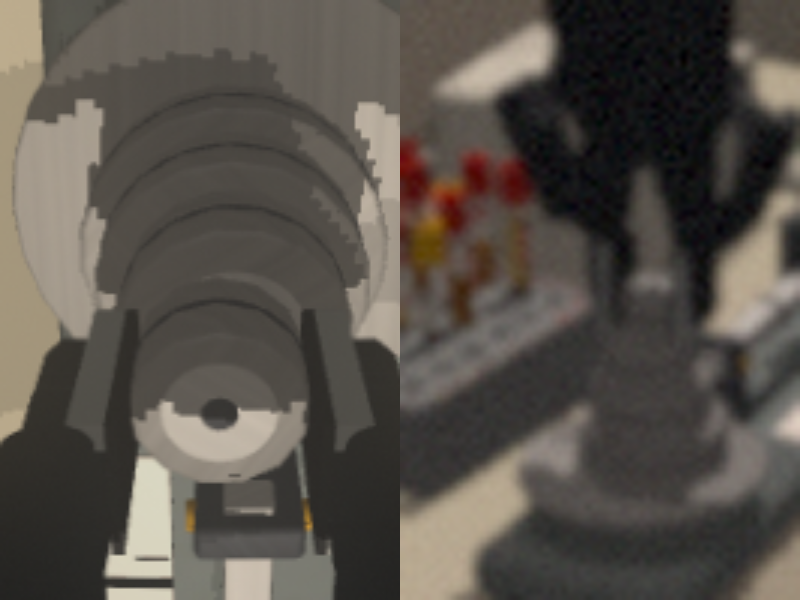

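Request:
arm_command:
  steps:
    - [0,0,-0.1,0,0,0]
    - [0,0,-0.4,0,0,0]
    - [0,0,-0.8,0,0,0]

```text
time: 6.15
tool_pos: [0.6148, 0.0645, 0.1906]
ee_rot: [-2.088, -2.344, 0.004]
contact_force: [-0.1, -0.0, -0.4]
finger_gap: 0.0263
finger_force: 39.5
```

Request:
arm_command:
  steps:
    - [-0.3,-0.12,0,0,0,0]
    - [-0.6,-0.25,0,0,0,0]
    - [-0.91,-0.37,0,0,0,0]

```text
time: 6.52
tool_pos: [0.5889, -0.0306, 0.1909]
ee_rot: [-2.089, -2.346, 0.001]
contact_force: [0.5, -0.8, -1.5]
finger_gap: 0.0263
finger_force: 39.5
```

Request:
arm_command:
  steps:
    - [-0.3,-0.12,0,0,0,0]
    - [-0.6,-0.25,0,0,0,0]
    - [-0.91,-0.37,0,0,0,0]

```text
time: 6.9
tool_pos: [0.5626, -0.1253, 0.1909]
ee_rot: [-2.089, -2.346, 0.0]
contact_force: [1.1, 0.0, -1.1]
finger_gap: 0.0266
finger_force: 39.5
```

Request:
arm_command:
  steps:
    - [-0.3,-0.12,0,0,0,0]
    - [-0.6,-0.25,0,0,0,0]
    - [-0.91,-0.37,0,0,0,0]

```text
time: 7.28
tool_pos: [0.5364, -0.2199, 0.1909]
ee_rot: [-2.089, -2.346, 0.0]
contact_force: [0.5, 1.1, -1.1]
finger_gap: 0.0266
finger_force: 39.5
```

Request:
arm_command:
  steps:
    - [-0.3,-0.12,0,0,0,0]
    - [-0.6,-0.25,0,0,0,0]
    - [-0.91,-0.37,0,0,0,0]

```text
time: 7.65
tool_pos: [0.5101, -0.3145, 0.1909]
ee_rot: [-2.088, -2.346, -0.0]
contact_force: [0.1, -0.3, -0.6]
finger_gap: 0.0265
finger_force: 39.5
```

Request:
arm_command:
  steps:
    - [-0.3,-0.12,0,0,0,0]
    - [-0.6,-0.25,0,0,0,0]
    - [-0.91,-0.37,0,0,0,0]
    - [-0.91,-0.37,0,0,0,0]
    - [-0.91,-0.37,0,0,0,0]

```text
time: 8.28
tool_pos: [0.4847, -0.4077, 0.1907]
ee_rot: [-2.088, -2.346, -0.001]
contact_force: [0.1, 0.9, -0.3]
finger_gap: 0.0265
finger_force: 39.5
```

```bash
python3 - <<'E'
from h import *
o=manip.get_obs();print(o['tool_pos'],o['finger_gap'],o['contact_force'],o['qpos'].round(2));plan([.4855,-.408,.03],1.689)
d=snap('wrist','w4')
cv2.imwrite('pics/w4b.png',cv2.resize(d['img'],(800,600),interpolation=cv2.INTER_CUBIC)[:,:,::-1])
E
```

```text
[ 0.48466628 -0.40767895  0.19067369] 0.02648377013287508 [ 0.11880245  0.9315157  -0.30683431] [ 0.96  0.46 -0.44  1.39  0.19  1.34  0.63]
shift [-0.006  0.008  1.607] turn [-0.    -0.001 -0.001] after-turn shift [-0.004  0.008  1.607]
```

View pics/w4b.png

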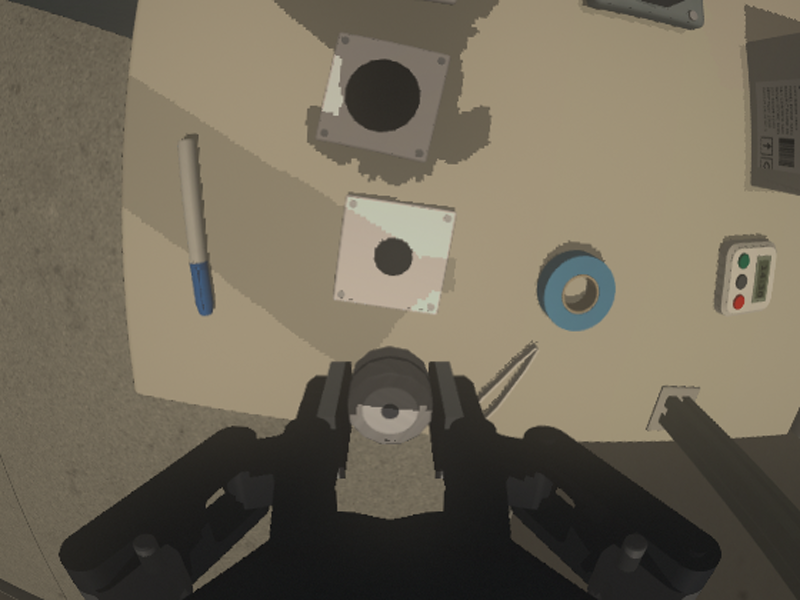

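The wrist view shows the seat_28 pad at (393,257), the seat_52 pad at (382,95), and the held disc's top centre at (390,411).

```bash
cat >> h.py <<'E'
def wq(f,u,v,z): # 800x600 pixel of wrist picture
    return atz(load(f),(u+.5)*.7-.5,(v+.5)*.7-.5,z,True).round(4)
E
python3 - <<'E'
from h import *
print(wq('w4',393,257,.008),wq('w4',382,95,.008),'disc',wq('w4',390,411,.2094))
t=load('top0');d=load('w4')
for u,v,p in((393,257,(407.4,230.1)),(382,95,(369.2,237.9))):print(tri([ray(d,u*.7,v*.7,True),ray(t,*p)]))
E
```

```text
[ 0.4858 -0.4057  0.008 ] [ 0.4649 -0.2923  0.008 ] disc [ 0.4837 -0.4067  0.2094]
(array([ 0.48544131, -0.40628197,  0.01006284]), [np.float64(0.0009613049961024249), np.float64(0.0009613049961024897)])
(array([ 0.46450749, -0.29309399,  0.01101974]), [np.float64(0.0007089608822376249), np.float64(0.0007089608822376184)])
```

Request:
arm_command:
  steps:
    - [0,0.01,0.3,0,0,0]
    - [0,0.012,0.6,0,0,0]
    - [0,0.012,1,0,0,0]

```text
time: 8.7
tool_pos: [0.4871, -0.4073, 0.0911]
ee_rot: [2.086, 2.347, 0.001]
contact_force: [1.4, -0.6, -1.2]
finger_gap: 0.0261
finger_force: 39.5
```

Request:
arm_command:
  steps:
    - [0,0,0.3,0,0,0]
    - [0,0,0.55,0,0,0]
    - [0,0,0.7,0,0,0]
    - [0,0,0.75,0,0,0]
    - [0,0,0.78,0,0,0]
    - [0,0,0.79,0,0,0]
    - [0,0,0.8,0,0,0]
    - [0,0,0.805,0,0,0]
    - [0,0,0.805,0,0,0]

```text
time: 9.82
tool_pos: [0.4858, -0.4084, 0.0105]
ee_rot: [2.09, 2.346, 0.0]
contact_force: [-1.1, -1.1, -0.8]
finger_gap: 0.0265
finger_force: 39.5
```

Request:
arm_command:
  steps:
    - [0.0,0,0.005,0,0,0]
    - [0.0,0,0.01,0,0,0]
    - [0.0,0,0.01,0,0,0]

```text
time: 10.2
tool_pos: [0.4857, -0.4083, 0.0094]
ee_rot: [-2.089, -2.346, -0.0]
contact_force: [-0.7, -0.7, -0.7]
finger_gap: 0.0265
finger_force: 39.5
```

Request:
arm_command:
  steps:
    - [0,0,0,0,0,0]
    - [0,0,0,0,0,0]
    - [0,0,0,0,0,0]
    - [0,0,0,0,0,0]
    - [0,0,0,0,0,0]
    - [0,0,0,0,0,0]
  grip: 1

```text
time: 10.95
tool_pos: [0.4857, -0.4084, 0.0094]
ee_rot: [2.089, 2.346, 0.0]
contact_force: [-0.8, 0.1, 0.1]
finger_gap: 0.0853
finger_force: 0.0
```

Request:
arm_command:
  steps:
    - [0,0,-0.2,0,0,0]
    - [0,0,-0.6,0,0,0]
    - [0,0,-1,0,0,0]

```text
time: 11.32
tool_pos: [0.4859, -0.4083, 0.1119]
ee_rot: [2.089, 2.346, 0.0]
contact_force: [1.2, 0.3, 0.2]
finger_gap: 0.0855
finger_force: 0.0
```

Request:
arm_command:
  steps:
    - [0,0,-0.4,0,0,0]
    - [0,0,-0.9,0,0,0]
    - [0,0,-0.9,0,0,0]

```text
time: 11.7
tool_pos: [0.4881, -0.4095, 0.2064]
ee_rot: [2.082, 2.338, 0.001]
contact_force: [0.3, 0.4, 0.3]
finger_gap: 0.0854
finger_force: 0.0
```

```bash
python3 - <<'E'
from h import *
o=manip.get_obs();print(o['tool_pos'],o['time']);plan([.6165,.0645,.17],1.689)
d=snap('wrist','w5');t=snap('top','t5')
k=np.zeros((600,800,3),np.uint8);k[:,:]=cv2.resize(d['img'][130:340,140:420],(800,600))
cv2.imwrite('pics/w5b.png',k[:,:,::-1])
E
```

```text
[ 0.48810569 -0.40948114  0.20644408] 11.7
shift [4.562 1.82  0.345] turn [ 0.005  0.005 -0.002] after-turn shift [4.555 1.834 0.364]
```

View pics/w5b.png

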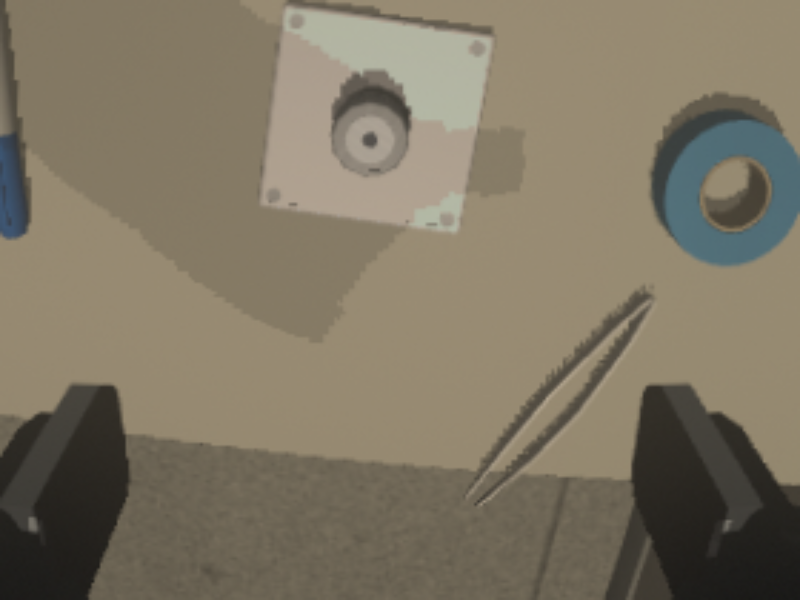

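Disc 28 is on its seat. Its top is at (370,140) in the crop, and the seat corners average (375,119). I check that numerically while going back for the 40 mm disc.

Request:
arm_command:
  steps:
    - [0.3,0.12,0,0,0,0]
    - [0.6,0.25,0,0,0,0]
    - [0.91,0.37,0,0,0,0]

```text
time: 12.18
tool_pos: [0.5114, -0.3124, 0.1982]
ee_rot: [-2.088, -2.344, 0.0]
contact_force: [-0.3, -0.1, -0.6]
finger_gap: 0.0855
finger_force: 0.0
```

Request:
arm_command:
  steps:
    - [0.3,0.12,0,0,0,0]
    - [0.6,0.25,0,0,0,0]
    - [0.91,0.37,0,0,0,0]

```text
time: 12.55
tool_pos: [0.5377, -0.2178, 0.1983]
ee_rot: [-2.088, -2.344, 0.001]
contact_force: [0.6, -0.6, 0.7]
finger_gap: 0.0855
finger_force: 0.0
```

Request:
arm_command:
  steps:
    - [0.3,0.12,0,0,0,0]
    - [0.6,0.25,0,0,0,0]
    - [0.91,0.37,0,0,0,0]

```text
time: 12.92
tool_pos: [0.5639, -0.1233, 0.1983]
ee_rot: [-2.088, -2.344, 0.002]
contact_force: [0.3, 0.3, -0.3]
finger_gap: 0.0854
finger_force: 0.0
```

Request:
arm_command:
  steps:
    - [0.3,0.12,0,0,0,0]
    - [0.6,0.25,0,0,0,0]
    - [0.91,0.37,0,0,0,0]

```text
time: 13.3
tool_pos: [0.5901, -0.0289, 0.1982]
ee_rot: [-2.088, -2.344, 0.002]
contact_force: [0.8, -1.3, 0.4]
finger_gap: 0.0852
finger_force: 0.0
```

Request:
arm_command:
  steps:
    - [0.3,0.12,0,0,0,0]
    - [0.6,0.25,0,0,0,0]
    - [0.91,0.37,0,0,0,0]
    - [0.91,0.37,0,0,0,0]
    - [0.91,0.37,0,0,0,0]

```text
time: 13.92
tool_pos: [0.6165, 0.0642, 0.1985]
ee_rot: [-2.089, -2.345, 0.003]
contact_force: [-0.2, -0.6, 0.1]
finger_gap: 0.085
finger_force: 0.0
```

```bash
python3 - <<'E'
from h import *
d=load('w5');print('28 disc',atz(d,269.5,179,.028,True),'seat',atz(d,140+375.5/2.857,130+118.75/2.857,.006,True))
plan([.6165,.0645,.0915],1.689);o=manip.get_obs();print(o['tool_pos'],o['time'])
d=snap('wrist','w6');k=np.zeros((600,800,3),np.uint8)
k=cv2.resize(d['img'][90:290,190:370],(540,600),interpolation=cv2.INTER_CUBIC);cv2.imwrite('pics/w6b.png',k[:,:,::-1])
E
```

```text
28 disc [ 0.48497968 -0.40773863  0.028     ] seat [ 0.48667206 -0.40470517  0.006     ]
shift [0.003 0.002 1.07 ] turn [-0.001  0.    -0.002] after-turn shift [0.003 0.    1.07 ]
[0.61651881 0.06422368 0.19847404] 13.925
```

View pics/w6b.png

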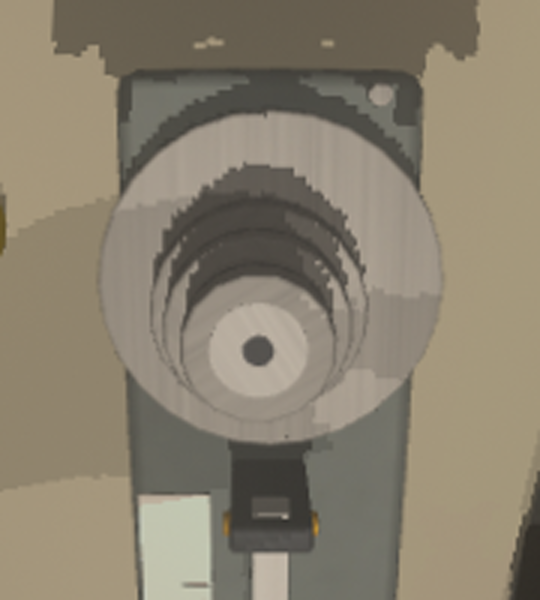

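The 40 mm disc's top centre is at (258,350) in the crop, coaxial with the discs below it. I descend and grip it.

Request:
arm_command:
  steps:
    - [0.003,0,0.3,0,0,0]
    - [0.003,0,0.6,0,0,0]
    - [0.003,0,0.9,0,0,0]
    - [0.003,0,0.95,0,0,0]

```text
time: 14.48
tool_pos: [0.6155, 0.0632, 0.1021]
ee_rot: [-2.09, -2.342, 0.006]
contact_force: [-0.2, -0.8, 0.4]
finger_gap: 0.0854
finger_force: 0.0
```

```bash
python3 - <<'E'
from h import *
print(atz(load('w6'),190+258/3,90+350/3,.11,True));plan([.6165,.0645,.0915],1.689)
E
```

```text
[0.617455   0.06799652 0.11      ]
shift [0.012 0.012 0.106] turn [-0.003  0.    -0.003] after-turn shift [0.012 0.012 0.106]
```

Request:
arm_command:
  steps:
    - [0.03,0.013,0.1,-0.003,0,-0.003]
    - [0.03,0.013,0.1,-0.003,0,-0.003]
    - [0.03,0.013,0.1,-0.003,0,-0.003]

```text
time: 14.85
tool_pos: [0.6185, 0.0685, 0.0954]
ee_rot: [2.081, 2.348, 0.007]
contact_force: [0.6, 0.4, -0.4]
finger_gap: 0.0854
finger_force: 0.0
```

Request:
arm_command:
  steps:
    - [0,0,0,0,0,0]
    - [0,0,0,0,0,0]
    - [0,0,0,0,0,0]
    - [0,0,0,0,0,0]
    - [0,0,0,0,0,0]
    - [0,0,0,0,0,0]
    - [0,0,0,0,0,0]
  grip: 0
  newtons: 50

```text
time: 15.72
tool_pos: [0.6184, 0.0685, 0.095]
ee_rot: [2.081, 2.348, 0.007]
contact_force: [0.5, -0.6, 5.2]
finger_gap: 0.0379
finger_force: 50.6
```

Request:
arm_command:
  steps:
    - [0,0,-0.1,0,0,0]
    - [0,0,-0.4,0,0,0]
    - [0,0,-0.8,0,0,0]

```text
time: 16.1
tool_pos: [0.6163, 0.068, 0.174]
ee_rot: [2.084, 2.351, 0.001]
contact_force: [0.6, 0.1, -2.4]
finger_gap: 0.0381
finger_force: 50.5
```

Request:
arm_command:
  steps:
    - [0.3,-0.13,0,0,0,0]
    - [0.6,-0.27,0,0,0,0]
    - [0.96,-0.41,0,0,0,0]

```text
time: 16.48
tool_pos: [0.5645, 0.1588, 0.1741]
ee_rot: [2.083, 2.348, 0.004]
contact_force: [-0.3, 0.3, -2.3]
finger_gap: 0.038
finger_force: 50.7
```

Request:
arm_command:
  steps:
    - [0.3,-0.13,0,0,0,0]
    - [0.6,-0.27,0,0,0,0]
    - [0.96,-0.41,0,0,0,0]

```text
time: 16.85
tool_pos: [0.5123, 0.2492, 0.1739]
ee_rot: [2.083, 2.348, 0.004]
contact_force: [0.5, 0.7, -1.3]
finger_gap: 0.0382
finger_force: 50.7
```

Request:
arm_command:
  steps:
    - [0.3,-0.13,0,0,0,0]
    - [0.6,-0.27,0,0,0,0]
    - [0.97,-0.41,0,0,0,0]
    - [0.97,-0.41,0,0,0,0]
    - [0.97,-0.41,0,0,0,0]

```text
time: 17.48
tool_pos: [0.4608, 0.34, 0.1736]
ee_rot: [2.081, 2.349, 0.004]
contact_force: [-0.1, -0.8, -0.8]
finger_gap: 0.0382
finger_force: 50.7
```

```bash
python3 - <<'E'
from h import *
o=manip.get_obs();print(o['tool_pos'],o['finger_gap'],o['qpos'].round(2));plan([.462,.3425,.02],1.689)
d=snap('wrist','w7')
K,R,t=d['K'],d['R'],d['t']
def pj(X):
    c=R@np.array(X)+t;r=np.hypot(c[0],c[1]);return K[:2,2]+K[0,0]*np.arctan2(r,c[2])*c[:2]/r
g=cv2.cvtColor(d['img'],cv2.COLOR_RGB2GRAY)
p=pj([.462,.3425,.008]);print(p)
u,v=p.astype(int);c=g[v-30:v+31,u-30:u+31];n,l,st,ce=cv2.connectedComponentsWithStats((c<60).astype(np.uint8))
for i in range(1,n):
    if st[i,4]>60: print(st[i],ce[i]+[u-30,v-30],atz(d,*(ce[i]+[u-30,v-30]),.008,True))
o=manip.get_obs()['tool_pos']
print('disc top pix pred',pj(o+[0,0,.015]))
k=np.zeros((600,800,3),np.uint8);k=cv2.resize(d['img'],(800,600));cv2.imwrite('pics/w7b.png',k[:,:,::-1])
E
```

```text
[0.46077922 0.33996184 0.17364704] 0.03821603428172226 [-0.12  0.4  -0.74  1.58  0.28  1.27 -0.78]
shift [0.025 0.009 1.536] turn [0.003 0.001 0.001] after-turn shift [0.024 0.015 1.536]
[274.55789151 182.93205567]
disc top pix pred [275.75246077 286.40593701]
```

View pics/w7b.png

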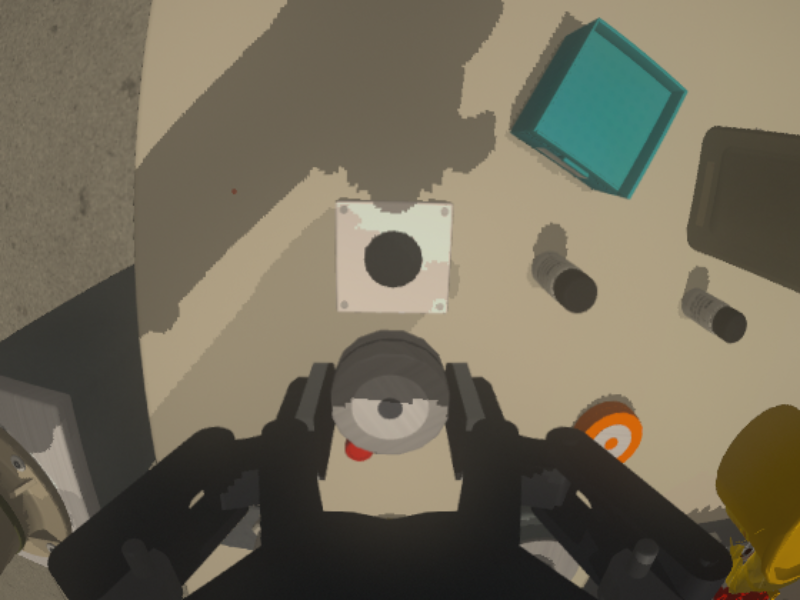

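The pad is at (393,258) and the held disc's top centre is at (390,408). I descend over the pad.

Request:
arm_command:
  steps:
    - [0.03,0.015,0.3,0.003,0,0]
    - [0.034,0.015,0.6,0.003,0,0]
    - [0.034,0.015,1,0.003,0,0]

```text
time: 17.9
tool_pos: [0.4639, 0.343, 0.0735]
ee_rot: [2.086, 2.347, 0.002]
contact_force: [0.5, 0.3, -1.5]
finger_gap: 0.038
finger_force: 50.7
```

Request:
arm_command:
  steps:
    - [0,0,0.2,0,0,0]
    - [0,0,0.4,0,0,0]
    - [0,0,0.5,0,0,0]
    - [0,0,0.54,0,0,0]
    - [0,0,0.54,0,0,0]
    - [0,0,0.54,0,0,0]

```text
time: 18.65
tool_pos: [0.4628, 0.3446, 0.0207]
ee_rot: [2.084, 2.351, 0.002]
contact_force: [-1.1, -0.3, -2.3]
finger_gap: 0.0382
finger_force: 50.7
```

```bash
python3 - <<'E'
from h import *
plan([.462,.3435,.0133],1.689)
E
```

```text
shift [-0.01  -0.009  0.074] turn [ 0.001 -0.     0.001] after-turn shift [-0.01  -0.009  0.074]
```

Request:
arm_command:
  steps:
    - [-0.01,-0.01,0.03,0,0,0]
    - [-0.01,-0.01,0.05,0,0,0]
    - [-0.01,-0.01,0.065,0,0,0]
    - [-0.01,-0.01,0.073,0,0,0]
    - [-0.01,-0.01,0.073,0,0,0]

```text
time: 19.27
tool_pos: [0.4615, 0.3429, 0.0131]
ee_rot: [2.084, 2.351, -0.0]
contact_force: [-2.5, -2.2, 5.5]
finger_gap: 0.0382
finger_force: 51.4
```

Request:
arm_command:
  steps:
    - [0,0,0,0,0,0]
    - [0,0,0,0,0,0]
    - [0,0,0,0,0,0]
    - [0,0,0,0,0,0]
    - [0,0,0,0,0,0]
  grip: 1

```text
time: 19.9
tool_pos: [0.4615, 0.343, 0.0126]
ee_rot: [-2.084, -2.351, -0.0]
contact_force: [0.2, 0.3, 0.4]
finger_gap: 0.0855
finger_force: 0.0
```

Request:
arm_command:
  steps:
    - [0,0,-0.2,0,0,0]
    - [0,0,-0.6,0,0,0]
    - [0,0,-1,0,0,0]

```text
time: 20.27
tool_pos: [0.4614, 0.3432, 0.115]
ee_rot: [-2.083, -2.351, -0.001]
contact_force: [0.5, -0.3, -0.3]
finger_gap: 0.0855
finger_force: 0.0
```

Request:
arm_command:
  steps:
    - [0,0,-0.4,0,0,0]
    - [0,0,-0.7,0,0,0]
    - [0,0,-0.7,0,0,0]
    - [0,0,-0.7,0,0,0]

```text
time: 20.78
tool_pos: [0.4613, 0.3429, 0.183]
ee_rot: [2.084, 2.351, 0.0]
contact_force: [-0.4, -0.3, -0.7]
finger_gap: 0.0856
finger_force: 0.0
```

```bash
cat >> h.py <<'E'
def pj(d,X):
    K,R,t=d['K'],d['R'],d['t'];c=R@np.array(X)+t;r=np.hypot(c[0],c[1]);return K[:2,2]+K[0,0]*np.arctan2(r,c[2])*c[:2]/r
E
python3 - <<'E'
from h import *
d=snap('wrist','w8');t=snap('top','t8')
o=manip.get_obs();print(o['tool_pos'],o['time']);plan([.6165,.066,.19],1.689)
k=np.zeros((600,800,3),np.uint8);u,v=pj(d,[.462,.3435,.02]).astype(int);print(u,v,proj(t,[.462,.3435,.02]))
k[:400,:400]=cv2.resize(d['img'][v-40:v+40,u-40:u+40],(400,400),interpolation=cv2.INTER_CUBIC)
k[:400,400:]=cv2.resize(t['img'][222:262,134:174],(400,400),interpolation=cv2.INTER_CUBIC)
k[400:,400:600]=cv2.resize(t['img'][205:245,388:428],(200,200),interpolation=cv2.INTER_CUBIC)
cv2.imwrite('pics/c9.png',k[:,:,::-1])
E
```

```text
[0.46107588 0.34250966 0.18187506] 20.875
shift [-2.932  1.211 -0.081] turn [-0.001  0.     0.001] after-turn shift [-2.929  1.217 -0.081]
274 185 [151.64424183 242.01567361]
```

View pics/c9.png

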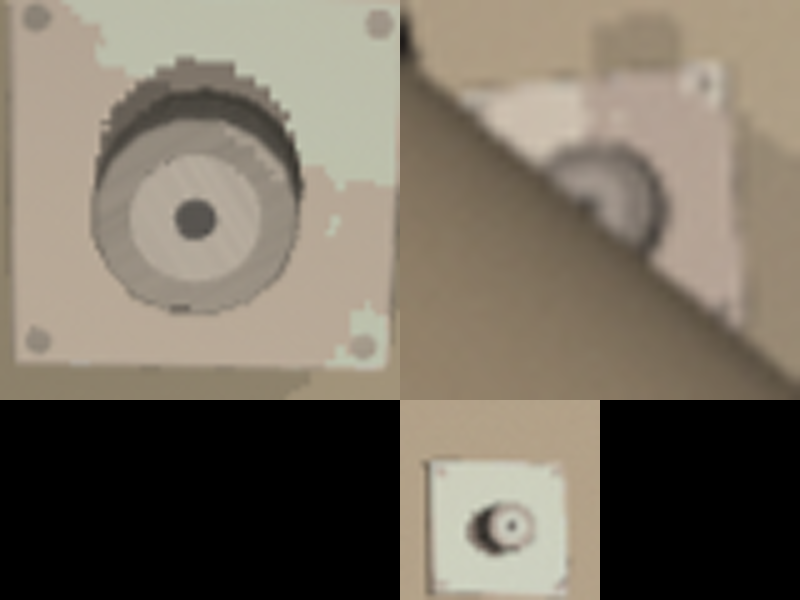

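Both discs sit on their seats. In the left crop the seat screws average (203,182) and the disc top is at (195,219). In the lower crop the 28 mm disc is about central.

```bash
python3 - <<'E'
from h import *
d=load('w8');f=lambda u,v,z:atz(d,234+u/5,145+v/5,z,True).round(4)
print('disc',f(195,219,.028),'seat',np.mean([f(*p,.006) for p in((36,16),(378,24),(362,347),(37,341))],0))
t=load('t8');g=lambda u,v,z:atz(t,388+u/5,205+v/5,z).round(4)
print('28',g(112,126,.028),'seat',np.mean([g(*p,.006) for p in((30,62),(163,62),(165,192),(30,192))],0))
E
```

```text
disc [0.4608 0.3422 0.028 ] seat [0.462375 0.34345  0.006   ]
28 [ 0.4824 -0.4108  0.028 ] seat [ 0.48485  -0.408275  0.006   ]
```

Request:
arm_command:
  steps:
    - [-0.3,0.13,0,0,0,0]
    - [-0.6,0.26,0,0,0,0]
    - [-0.98,0.4,0,0,0,0]

```text
time: 21.25
tool_pos: [0.5126, 0.25, 0.1816]
ee_rot: [-2.081, -2.352, 0.002]
contact_force: [0.2, 0.6, 0.5]
finger_gap: 0.0855
finger_force: 0.0
```

Request:
arm_command:
  steps:
    - [-0.3,0.13,0,0,0,0]
    - [-0.6,0.26,0,0,0,0]
    - [-0.98,0.4,0,0,0,0]

```text
time: 21.62
tool_pos: [0.5641, 0.1576, 0.1817]
ee_rot: [-2.081, -2.351, 0.002]
contact_force: [0.2, -0.3, 0.2]
finger_gap: 0.0854
finger_force: 0.0
```

Request:
arm_command:
  steps:
    - [-0.3,0.13,0,0,0,0]
    - [-0.6,0.26,0,0,0,0]
    - [-0.98,0.4,0,0,0,0]
    - [-0.98,0.4,0,0,0,0]
    - [-0.98,0.4,0,0,0,0]

```text
time: 22.25
tool_pos: [0.6153, 0.0659, 0.1817]
ee_rot: [-2.083, -2.35, 0.001]
contact_force: [-0.3, 0.1, 0.3]
finger_gap: 0.0856
finger_force: 0.0
```

```bash
python3 - <<'E'
from h import *
d=snap('wrist','w9');o=manip.get_obs();print(o['tool_pos']);plan([.6165,.066,.0725],1.689)
g=cv2.cvtColor(d['img'],cv2.COLOR_RGB2GRAY);p=pj(d,[.6165,.0655,.09]);u,v=p.astype(int);c=g[v-25:v+26,u-25:u+26];print(p)
b=cv2.resize(c,None,fx=4,fy=4,interpolation=cv2.INTER_CUBIC)
n,l,st,ce=cv2.connectedComponentsWithStats((b<100).astype(np.uint8))
for i in range(1,n):
    w=st[i]; 
    if 100<w[4]<4000: q=[u-25+(ce[i][0]+.5)/4-.5,v-25+(ce[i][1]+.5)/4-.5];print(w,q,atz(d,*q,.09,True))
E
```

```text
[0.61517524 0.06670372 0.1819857 ]
shift [-0.01   0.014  1.095] turn [-0.001 -0.001  0.002] after-turn shift [-0.009  0.012  1.095]
[275.67109007 210.72231128]
[  0   0  18  21 227] [np.float64(251.13711453744494), np.float64(186.43116740088107)] [0.59600274 0.08229146 0.09      ]
[  85   74   50   48 1876] [np.float64(276.99360341151385), np.float64(209.0891524520256)] [0.61733728 0.06692481 0.09      ]
```

Request:
arm_command:
  steps:
    - [0,0.015,0.3,0,0,0]
    - [0,0.015,0.6,0,0,0]
    - [0,0.015,0.95,0,0,0]

```text
time: 22.68
tool_pos: [0.6171, 0.0674, 0.0872]
ee_rot: [2.081, 2.353, 0.002]
contact_force: [-0.5, 0.5, -0.3]
finger_gap: 0.0854
finger_force: 0.0
```

Request:
arm_command:
  steps:
    - [0,0,0.08,0,0,0]
    - [0,0,0.13,0,0,0]
    - [0,0,0.13,0,0,0]
    - [0,0,0.13,0,0,0]

```text
time: 23.18
tool_pos: [0.6181, 0.0659, 0.0759]
ee_rot: [2.083, 2.35, 0.002]
contact_force: [-0.8, -0.4, -0.1]
finger_gap: 0.0853
finger_force: 0.0
```

Request:
arm_command:
  steps:
    - [0,0,0,0,0,0]
    - [0,0,0,0,0,0]
    - [0,0,0,0,0,0]
    - [0,0,0,0,0,0]
    - [0,0,0,0,0,0]
    - [0,0,0,0,0,0]
  grip: 0
  newtons: 60

```text
time: 23.92
tool_pos: [0.618, 0.0658, 0.0756]
ee_rot: [2.083, 2.35, 0.002]
contact_force: [0.1, -0.2, 5.3]
finger_gap: 0.0497
finger_force: 62.2
```

```bash
python3 - <<'E'
from h import *
o=manip.get_obs();print(o['tool_pos']);plan([.4645,-.2935,.19],1.689)
E
```

```text
[0.61803744 0.06575896 0.07561031]
shift [-3.383 -1.953 -1.147] turn [0.001 0.    0.001] after-turn shift [-3.386 -1.948 -1.144]
```

Request:
arm_command:
  steps:
    - [0,0,-0.1,0,0,0]
    - [0,0,-0.4,0,0,0]
    - [0,0,-0.8,0,0,0]

```text
time: 24.3
tool_pos: [0.6161, 0.0653, 0.1542]
ee_rot: [-2.082, -2.349, 0.004]
contact_force: [0.2, -0.6, -2.8]
finger_gap: 0.0491
finger_force: 63.1
```

Request:
arm_command:
  steps:
    - [-0.3,-0.16,0,0,0,0]
    - [-0.6,-0.32,0,0,0,0]
    - [-0.85,-0.49,0,0,0,0]

```text
time: 24.68
tool_pos: [0.578, -0.026, 0.1544]
ee_rot: [-2.084, -2.35, 0.001]
contact_force: [-0.3, -0.3, -3.6]
finger_gap: 0.0493
finger_force: 63.3
```

Request:
arm_command:
  steps:
    - [-0.3,-0.16,0,0,0,0]
    - [-0.6,-0.32,0,0,0,0]
    - [-0.85,-0.49,0,0,0,0]

```text
time: 25.05
tool_pos: [0.5395, -0.1162, 0.1545]
ee_rot: [-2.084, -2.35, 0.001]
contact_force: [-0.6, -0.4, -3.9]
finger_gap: 0.0495
finger_force: 63.3
```

Request:
arm_command:
  steps:
    - [-0.3,-0.16,0,0,0,0]
    - [-0.6,-0.32,0,0,0,0]
    - [-0.85,-0.49,0,0,0,0]

```text
time: 25.42
tool_pos: [0.5011, -0.2063, 0.1545]
ee_rot: [-2.084, -2.35, 0.001]
contact_force: [-0.4, -0.6, -4.2]
finger_gap: 0.0492
finger_force: 63.3
```

Request:
arm_command:
  steps:
    - [-0.3,-0.16,0,0,0,0]
    - [-0.6,-0.32,0,0,0,0]
    - [-0.85,-0.49,0,0,0,0]
    - [-0.85,-0.49,0,0,0,0]
    - [-0.85,-0.49,0,0,0,0]

```text
time: 26.05
tool_pos: [0.4636, -0.2947, 0.1545]
ee_rot: [-2.083, -2.351, -0.001]
contact_force: [-0.3, 0.0, -3.1]
finger_gap: 0.0493
finger_force: 63.2
```

```bash
cat >> h.py <<'E'
def dark(d,X,w=30,thr=100,lo=100,hi=40000):
    g=cv2.cvtColor(d['img'],cv2.COLOR_RGB2GRAY);u,v=pj(d,X).astype(int);u0,v0=max(u-w,0),max(v-w,0);c=g[v0:v+w+1,u0:u+w+1]
    b=cv2.resize(c,None,fx=4,fy=4,interpolation=cv2.INTER_CUBIC);n,l,st,ce=cv2.connectedComponentsWithStats((b<thr).astype(np.uint8))
    for i in range(1,n):
        if lo<st[i][4]<hi: q=[u0+(ce[i][0]+.5)/4-.5,v0+(ce[i][1]+.5)/4-.5];print(st[i]/4,np.round(q,1),atz(d,*q,X[2],True).round(4))
E
python3 - <<'E'
from h import *
d=snap('wrist','w10');o=manip.get_obs();print(o['tool_pos'],o['finger_gap'])
dark(d,[.4645,-.2935,.008],thr=60);plan([.4645,-.2935,.0138],1.689)
E
```

```text
[ 0.46393895 -0.29424122  0.15457722] 0.049557637550002594
[5.00000e+00 2.50000e+00 5.45000e+01 5.32500e+01 8.88625e+03] [275.5 187.5] [ 0.4648 -0.2914  0.008 ]
shift [0.006 0.006 1.408] turn [ 0.    -0.001  0.002] after-turn shift [0.007 0.006 1.408]
```

Request:
arm_command:
  steps:
    - [0.015,0.006,0.3,0,0,0]
    - [0.015,0.006,0.6,0,0,0]
    - [0.015,0.006,0.95,0,0,0]

```text
time: 26.48
tool_pos: [0.465, -0.2927, 0.0592]
ee_rot: [2.081, 2.352, 0.001]
contact_force: [-0.2, -1.1, -3.6]
finger_gap: 0.0497
finger_force: 63.4
```

Request:
arm_command:
  steps:
    - [0,0,0.2,0,0,0]
    - [0,0,0.3,0,0,0]
    - [0,0,0.38,0,0,0]
    - [0,0,0.38,0,0,0]
    - [0,0,0.38,0,0,0]

```text
time: 27.1
tool_pos: [0.4646, -0.2941, 0.0224]
ee_rot: [2.083, 2.35, 0.0]
contact_force: [-0.0, 0.9, -4.5]
finger_gap: 0.0497
finger_force: 63.3
```

```bash
python3 - <<'E'
from h import *
plan([.4647,-.2925,.0138],1.689)
E
```

```text
shift [0.015 0.003 0.086] turn [0.001 0.001 0.001] after-turn shift [0.015 0.003 0.086]
```

Request:
arm_command:
  steps:
    - [0.015,0,0.03,0,0,0]
    - [0.015,0,0.06,0,0,0]
    - [0.015,0,0.07,0,0,0]
    - [0.015,0,0.083,0,0,0]
    - [0.015,0,0.083,0,0,0]

```text
time: 27.72
tool_pos: [0.4638, -0.2924, 0.0136]
ee_rot: [2.084, 2.351, -0.0]
contact_force: [-2.0, 1.9, 2.6]
finger_gap: 0.0495
finger_force: 64.0
```

Request:
arm_command:
  steps:
    - [0,0,0,0,0,0]
    - [0,0,0,0,0,0]
    - [0,0,0,0,0,0]
    - [0,0,0,0,0,0]
    - [0,0,0,0,0,0]
  grip: 1

```text
time: 28.35
tool_pos: [0.4638, -0.2923, 0.0132]
ee_rot: [2.084, 2.351, 0.0]
contact_force: [-0.1, 0.1, 0.2]
finger_gap: 0.0856
finger_force: 0.0
```

Request:
arm_command:
  steps:
    - [0,0,-0.2,0,0,0]
    - [0,0,-0.6,0,0,0]
    - [0,0,-1,0,0,0]

```text
time: 28.72
tool_pos: [0.4635, -0.2921, 0.1141]
ee_rot: [-2.083, -2.35, -0.0]
contact_force: [0.0, -0.6, 0.4]
finger_gap: 0.0852
finger_force: 0.0
```

Request:
arm_command:
  steps:
    - [0,0,-0.3,0,0,0]
    - [0,0,-0.5,0,0,0]
    - [0,0,-0.5,0,0,0]
    - [0,0,-0.5,0,0,0]

```text
time: 29.22
tool_pos: [0.4633, -0.2921, 0.1622]
ee_rot: [-2.083, -2.35, 0.0]
contact_force: [0.3, 0.5, -0.6]
finger_gap: 0.0852
finger_force: 0.0
```

```bash
python3 - <<'E'
from h import *
d=snap('wrist','w11');o=manip.get_obs();print(o['tool_pos'])
dark(d,[.4645,-.2925,.028],w=15,thr=100);plan([.617,.066,.16],1.689)
E
```

```text
[ 0.46314478 -0.29207023  0.16200036]
[  8.25   9.5   11.    10.5  367.75] [273.2 193.2] [ 0.4626 -0.2911  0.028 ]
shift [3.37  1.957 0.022] turn [-0.001 -0.001  0.001] after-turn shift [3.374 1.95  0.02 ]
```

The 52 mm disc is within about 2 mm of its pad. Next is the 64 mm disc.

Request:
arm_command:
  steps:
    - [0.3,0.16,0,0,0,0]
    - [0.6,0.32,0,0,0,0]
    - [0.845,0.49,0,0,0,0]

```text
time: 29.65
tool_pos: [0.502, -0.2011, 0.162]
ee_rot: [-2.082, -2.35, 0.001]
contact_force: [0.0, 0.3, 0.2]
finger_gap: 0.0855
finger_force: 0.0
```

Request:
arm_command:
  steps:
    - [0.3,0.16,0,0,0,0]
    - [0.6,0.32,0,0,0,0]
    - [0.845,0.49,0,0,0,0]

```text
time: 30.02
tool_pos: [0.5405, -0.1113, 0.162]
ee_rot: [-2.082, -2.35, 0.001]
contact_force: [0.5, 0.3, 0.4]
finger_gap: 0.0857
finger_force: 0.0
```

Request:
arm_command:
  steps:
    - [0.3,0.16,0,0,0,0]
    - [0.6,0.32,0,0,0,0]
    - [0.845,0.49,0,0,0,0]

```text
time: 30.4
tool_pos: [0.579, -0.0216, 0.162]
ee_rot: [-2.082, -2.35, 0.001]
contact_force: [-0.1, -0.1, 0.5]
finger_gap: 0.0856
finger_force: 0.0
```

Request:
arm_command:
  steps:
    - [0.3,0.16,0,0,0,0]
    - [0.6,0.32,0,0,0,0]
    - [0.845,0.49,0,0,0,0]
    - [0.845,0.49,0,0,0,0]
    - [0.845,0.49,0,0,0,0]

```text
time: 31.02
tool_pos: [0.6173, 0.0659, 0.1621]
ee_rot: [-2.084, -2.35, 0.003]
contact_force: [-0.0, 0.1, 0.4]
finger_gap: 0.0853
finger_force: 0.0
```

```bash
python3 - <<'E'
from h import *
d=snap('wrist','w12');o=manip.get_obs();print(o['tool_pos'])
dark(d,[.617,.066,.07],w=20,thr=100);plan([.617,.066,.053],1.689)
E
```

```text
[0.61743326 0.06529778 0.16242341]
[ 14.5   14.5   15.5   14.25 717.  ] [274.9 210.1] [0.6179 0.0657 0.07  ]
shift [ 0.008 -0.002  1.094] turn [-0.001  0.     0.   ] after-turn shift [ 0.007 -0.003  1.094]
```

Request:
arm_command:
  steps:
    - [0.005,0,0.3,0,0,0]
    - [0.005,0,0.6,0,0,0]
    - [0.005,0,0.95,0,0,0]

```text
time: 31.45
tool_pos: [0.6179, 0.0653, 0.0677]
ee_rot: [2.086, 2.347, 0.0]
contact_force: [-0.2, -0.8, -1.2]
finger_gap: 0.0853
finger_force: 0.0
```

Request:
arm_command:
  steps:
    - [0,0,0.08,0,0,0]
    - [0,0,0.12,0,0,0]
    - [0,0,0.15,0,0,0]
    - [0,0,0.15,0,0,0]

```text
time: 31.95
tool_pos: [0.6183, 0.0673, 0.0542]
ee_rot: [2.083, 2.35, 0.002]
contact_force: [-0.7, -0.2, -0.2]
finger_gap: 0.0855
finger_force: 0.0
```

```bash
python3 - <<'E'
from h import *
o=manip.get_obs();print(o['tool_pos'],o['contact_force']);plan([.6175,.066,.052],1.689)
E
```

```text
[0.61831636 0.06731264 0.05420112] [-0.67861724 -0.19685812 -0.20116168]
shift [-0.012 -0.01   0.022] turn [0.001 0.    0.001] after-turn shift [-0.012 -0.01   0.022]
```

Request:
arm_command:
  steps:
    - [-0.01,-0.01,0.02,0,0,0]
    - [-0.01,-0.01,0.02,0,0,0]
    - [-0.01,-0.01,0.02,0,0,0]
    - [-0.01,-0.01,0.02,0,0,0]
    - [-0.01,-0.01,0.02,0,0,0]
    - [-0.01,-0.01,0.02,0,0,0]
  grip: 0
  newtons: 80

```text
time: 32.7
tool_pos: [0.6179, 0.0662, 0.0528]
ee_rot: [2.083, 2.349, 0.003]
contact_force: [-1.2, -0.7, 7.4]
finger_gap: 0.0611
finger_force: 86.6
```

Request:
arm_command:
  steps:
    - [0,0,-0.05,0,0,0]
    - [0,0,-0.1,0,0,0]
    - [0,0,-0.15,0,0,0]
    - [0,0,-0.15,0,0,0]

```text
time: 33.2
tool_pos: [0.6171, 0.0662, 0.0666]
ee_rot: [2.084, 2.351, 0.001]
contact_force: [-0.3, 0.7, -4.9]
finger_gap: 0.0606
finger_force: 87.5
```

```bash
python3 - <<'E'
from h import *
d=snap('wrist','w13');o=manip.get_obs();print(o['tool_pos'],o['contact_force'],o['finger_gap'])
z=o['tool_pos'][2];dark(d,[.6175,.066,.07+z-.052],w=22,thr=100)
plan([.4675,-.179,.15],1.689)
E
```

```text
[0.61700036 0.06612931 0.06639535] [ 0.00533228 -0.04610089 -4.8286061 ] 0.060729800905213696
[   0.      0.     45.     34.25 4504.  ] [274.4 279.5] [0.6164 0.0709 0.0844]
shift [-2.254 -1.778 -0.837] turn [ 0.    -0.     0.001] after-turn shift [-2.258 -1.774 -0.836]
```

Request:
arm_command:
  steps:
    - [0,0,-0.2,0,0,0]
    - [0,0,-0.5,0,0,0]
    - [0,0,-0.8,0,0,0]

```text
time: 33.62
tool_pos: [0.617, 0.0663, 0.1484]
ee_rot: [2.083, 2.351, 0.001]
contact_force: [0.4, -0.2, -4.4]
finger_gap: 0.0605
finger_force: 88.2
```

Request:
arm_command:
  steps:
    - [-0.25,-0.2,0,0,0,0]
    - [-0.5,-0.4,0,0,0,0]
    - [-0.75,-0.59,0,0,0,0]

```text
time: 34.0
tool_pos: [0.567, -0.016, 0.1477]
ee_rot: [2.083, 2.351, 0.001]
contact_force: [-0.1, -0.2, -4.1]
finger_gap: 0.0609
finger_force: 88.6
```

Request:
arm_command:
  steps:
    - [-0.25,-0.2,0,0,0,0]
    - [-0.5,-0.4,0,0,0,0]
    - [-0.75,-0.59,0,0,0,0]

```text
time: 34.38
tool_pos: [0.5175, -0.0976, 0.1477]
ee_rot: [2.083, 2.35, 0.001]
contact_force: [0.0, 0.2, -4.4]
finger_gap: 0.061
finger_force: 88.6
```

Request:
arm_command:
  steps:
    - [-0.25,-0.2,0,0,0,0]
    - [-0.5,-0.4,0,0,0,0]
    - [-0.75,-0.59,0,0,0,0]
    - [-0.75,-0.59,0,0,0,0]
    - [-0.75,-0.59,0,0,0,0]

```text
time: 35.0
tool_pos: [0.4688, -0.1779, 0.1473]
ee_rot: [2.083, 2.35, 0.001]
contact_force: [-0.0, 0.8, -5.2]
finger_gap: 0.061
finger_force: 88.5
```

```bash
python3 - <<'E'
from h import *
d=snap('wrist','w14');o=manip.get_obs();print(o['tool_pos'],o['finger_gap'])
dark(d,[.4675,-.179,.008],w=36,thr=60);plan([.4675,-.1785,.0108],1.689)
E
```

```text
[ 0.46890323 -0.17747535  0.14709474] 0.060798687146498095
[  8.    57.    62.75   9.75 452.75] [274.6 217. ] [ 0.4726 -0.2009  0.008 ]
[ 0.   64.5   6.75  4.25 31.5 ] [238.2 223.2] [ 0.4396 -0.2111  0.008 ]
shift [-0.008 -0.017  1.363] turn [0.001 0.    0.002] after-turn shift [-0.009 -0.015  1.363]
```

Request:
arm_command:
  steps:
    - [-0.005,-0.01,0.3,0,0,0]
    - [-0.005,-0.01,0.6,0,0,0]
    - [-0.005,-0.01,0.95,0,0,0]

```text
time: 35.42
tool_pos: [0.4685, -0.1781, 0.0512]
ee_rot: [2.081, 2.352, 0.002]
contact_force: [0.4, -1.3, -4.6]
finger_gap: 0.0609
finger_force: 88.6
```

Request:
arm_command:
  steps:
    - [0,0,0.15,0,0,0]
    - [0,0,0.25,0,0,0]
    - [0,0,0.33,0,0,0]
    - [0,0,0.33,0,0,0]
    - [0,0,0.33,0,0,0]

```text
time: 36.05
tool_pos: [0.4678, -0.1793, 0.0189]
ee_rot: [2.083, 2.35, 0.001]
contact_force: [-1.1, 1.6, -4.7]
finger_gap: 0.0609
finger_force: 88.4
```

```bash
python3 - <<'E'
from h import *
plan([.468,-.1783,.0108],1.689)
E
```

```text
shift [0.01  0.003 0.081] turn [0.001 0.    0.001] after-turn shift [0.01  0.004 0.081]
```

Request:
arm_command:
  steps:
    - [0.01,0.003,0.03,0,0,0]
    - [0.01,0.003,0.06,0,0,0]
    - [0.01,0.003,0.07,0,0,0]
    - [0.01,0.003,0.078,0,0,0]
    - [0.01,0.003,0.078,0,0,0]

```text
time: 36.67
tool_pos: [0.4673, -0.178, 0.0108]
ee_rot: [-2.084, -2.351, 0.0]
contact_force: [-3.9, 1.5, 2.5]
finger_gap: 0.0609
finger_force: 89.6
```

Request:
arm_command:
  steps:
    - [0,0,0,0,0,0]
    - [0,0,0,0,0,0]
    - [0,0,0,0,0,0]
    - [0,0,0,0,0,0]
    - [0,0,0,0,0,0]
  grip: 1

```text
time: 37.3
tool_pos: [0.4675, -0.1781, 0.0105]
ee_rot: [2.084, 2.351, 0.0]
contact_force: [0.5, -0.0, 0.5]
finger_gap: 0.0855
finger_force: 0.0
```

Request:
arm_command:
  steps:
    - [0,0,-0.2,0,0,0]
    - [0,0,-0.6,0,0,0]
    - [0,0,-1,0,0,0]

```text
time: 37.67
tool_pos: [0.4672, -0.1779, 0.1114]
ee_rot: [-2.083, -2.351, -0.0]
contact_force: [0.3, -0.2, 0.1]
finger_gap: 0.0856
finger_force: 0.0
```

Request:
arm_command:
  steps:
    - [0,0,-0.4,0,0,0]
    - [0,0,-0.8,0,0,0]
    - [0,0,-0.8,0,0,0]
    - [0,0,-0.8,0,0,0]

```text
time: 38.17
tool_pos: [0.4671, -0.1781, 0.1899]
ee_rot: [-2.084, -2.35, 0.001]
contact_force: [-0.2, -0.5, -0.5]
finger_gap: 0.0851
finger_force: 0.0
```

```bash
python3 - <<'E'
from h import *
d=snap('wrist','w15');o=manip.get_obs();print(o['tool_pos'])
dark(d,[.4675,-.1783,.028],w=18,thr=100)
# poise/mark from the initial wrist and top views
t=load('top0');w=load('w1')
ix=lambda z:atz(w,280,328.7,z,True);mk=lambda z:atz(w,280,281.7,z,True)
print('index w',ix(.097),'mark w',mk(.07),mk(.08))
g=lambda u,v,z:atz(t,215+(u+.5)/6.4-.5,155+(v+.5)/6.4-.5,z)
print('mark t',g(480,147,.07),g(480,147,.08),'poise corners t',g(560,90,.097),g(615,90,.097),g(592,118,.097),'strip mark',g(485,240,.02))
print('index tri',tri([ray(w,280,328.7,True),ray(t,215+592/6.4,155+110/6.4)]))
E
```

```text
[ 0.46673967 -0.17794278  0.18931801]
[ 11.25  13.25  12.5   12.   465.75] [272.9 186.8] [ 0.4663 -0.1786  0.028 ]
index w [ 0.64247727 -0.10985972  0.097     ] mark w [ 0.63699543 -0.06135619  0.07      ] [ 0.63605392 -0.05526647  0.08      ]
mark t [ 0.63578275 -0.06179256  0.07      ] [ 0.63337107 -0.06147302  0.08      ] poise corners t [ 0.65445737 -0.09681964  0.097     ] [ 0.65401456 -0.1210909   0.097     ] [ 0.64149337 -0.11057636  0.097     ] strip mark [ 0.60351871 -0.06471686  0.02      ]
index tri (array([ 0.64353546, -0.11182615,  0.09499981]), [np.float64(0.0008291217864465632), np.float64(0.0008291217864466254)])
```

All four discs are down. The poise index is at (0.642,-0.1106) and the mark at (0.636,-0.0615), about 49.4 mm apart along the beam. This agrees with pan centre + 130 mm. Next I approach the poise with the gripper half open.

Request:
arm_command:
  steps:
    - [0.1,0.3,0,0,0,0]
    - [0.2,0.6,0,0,0,0]
    - [0.23,0.91,0,0,0,0]
  grip: 0.55

```text
time: 38.6
tool_pos: [0.5552, -0.1433, 0.1889]
ee_rot: [-2.081, -2.35, 0.001]
contact_force: [0.5, 0.2, 0.8]
finger_gap: 0.0472
finger_force: 0.0
```

Request:
arm_command:
  steps:
    - [0.1,0.3,0,0,0,0]
    - [0.2,0.6,0,0,0,0]
    - [0.23,0.91,0,0,0,0]
    - [0.23,0.91,0,0,0,0]
    - [0.23,0.91,0,0,0,0]

```text
time: 39.22
tool_pos: [0.6418, -0.1106, 0.189]
ee_rot: [-2.082, -2.35, 0.002]
contact_force: [0.4, 0.2, 0.2]
finger_gap: 0.0468
finger_force: 0.0
```

```bash
python3 - <<'E'
from h import *
d=snap('wrist','w16');o=manip.get_obs();print(o['tool_pos'],o['finger_gap']);plan([.642,-.1106,.067],1.689)
print('idx',pj(d,[.642,-.1106,.097]),'mark',pj(d,[.636,-.0615,.07]))
k=cv2.resize(d['img'],(800,600));cv2.imwrite('pics/w16b.png',k[:,:,::-1])
g=d['img'].astype(int);print('discs:');dark(load('w15'),[.4645,-.2925,.028],w=12)
E
```

```text
[ 0.6416858  -0.11098014  0.18947609] 0.04741006254840101
shift [0.003 0.006 1.225] turn [-0.001 -0.     0.001] after-turn shift [0.003 0.004 1.225]
idx [274.5456612  209.94927636] mark [274.45556039 140.83142552]
discs:
[  7.5    8.25   8.5    7.25 186.75] [257.3 285.4] [ 0.4626 -0.291   0.028 ]
```

View pics/w16b.png

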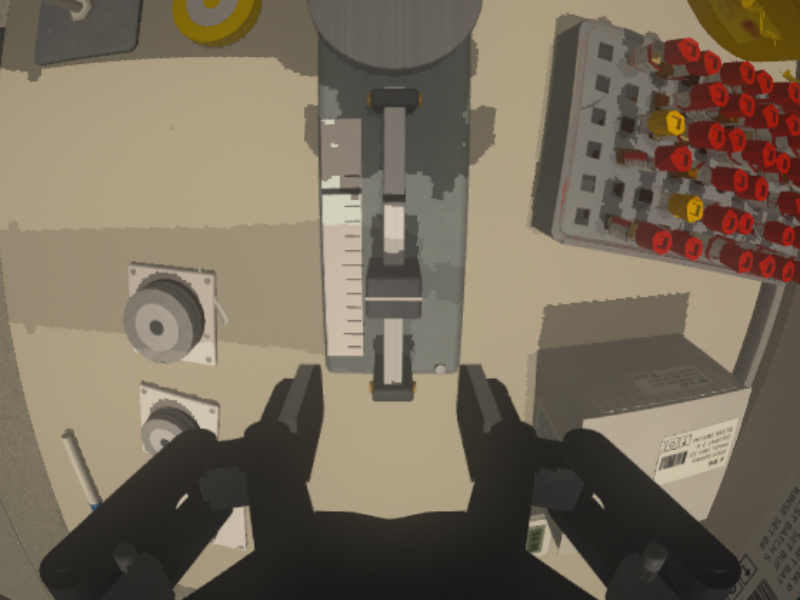

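The view shows the poise index at (394,299), the beam mark at (395,197), the strip mark at (343,190), and the 64 and 52 mm discs on their seats. I refine the mark while gripping.

```bash
python3 - <<'E'
from h import *
a=load('w1');b=load('w16');t=load('top0');f=lambda p:(p+.5)*.7-.5
rb=lambda u,v:ray(b,f(u),f(v),True);T=lambda u,v:ray(t,215+(u+.5)/6.4-.5,155+(v+.5)/6.4-.5)
print('mark',tri([rb(395,197),ray(a,280,281.7,True)]),tri([rb(395,197),T(480,147)]),tri([rb(395,197),ray(a,280,281.7,True),T(480,147)]))
print('index',tri([rb(394,299),ray(a,280,328.7,True)]),tri([rb(394,299),ray(a,280,328.7,True),T(592,110)]))
print('strip',tri([rb(343,190),ray(a,f(360),f(377),True),T(485,240)]))
E
```

```text
mark (array([ 0.63682002, -0.05834887,  0.07487258]), [np.float64(0.0002861618747317524), np.float64(0.00028616187473179053)]) (array([ 0.63779383, -0.06100353,  0.05999335]), [np.float64(0.0011724332446848475), np.float64(0.001172433244684753)]) (array([ 0.63665207, -0.06056826,  0.07011415]), [np.float64(0.0018323786573270536), np.float64(0.0006837087708610418), np.float64(0.001504879460944766)])
index (array([ 0.64262401, -0.10990922,  0.09691503]), [np.float64(0.00013802309798990374), np.float64(0.00013802309798985454)]) (array([ 0.64338934, -0.11010491,  0.09728147]), [np.float64(0.0007169530681500628), np.float64(0.000985197024965559), np.float64(0.0016920430203694783)])
strip (array([ 0.6025962 , -0.06385509,  0.02735982]), [np.float64(0.00168601282757289), np.float64(0.0008771836166711387), np.float64(0.0008652109280445109)])
```

Request:
arm_command:
  steps:
    - [0,0,0.3,0,0,0]
    - [0,0,0.6,0,0,0]
    - [0,0,0.9,0,0,0]
    - [0,0,0.95,0,0,0]

```text
time: 39.78
tool_pos: [0.6404, -0.1114, 0.0933]
ee_rot: [-2.083, -2.347, 0.004]
contact_force: [-0.3, 0.7, 0.9]
finger_gap: 0.0467
finger_force: 0.0
```

Request:
arm_command:
  steps:
    - [0,0,0.15,0,0,0]
    - [0,0,0.25,0,0,0]
    - [0,0,0.25,0,0,0]
    - [0,0,0.25,0,0,0]

```text
time: 40.28
tool_pos: [0.643, -0.1106, 0.0711]
ee_rot: [2.084, 2.35, 0.001]
contact_force: [1.2, 0.8, 0.5]
finger_gap: 0.0472
finger_force: 0.0
```

Request:
arm_command:
  steps:
    - [0,0,0,0,0,0]
    - [0,0,0,0,0,0]
    - [0,0,0,0,0,0]
    - [0,0,0,0,0,0]
    - [0,0,0,0,0,0]
  grip: 0
  newtons: 25

```text
time: 40.9
tool_pos: [0.6435, -0.1105, 0.0713]
ee_rot: [2.083, 2.35, 0.002]
contact_force: [3.7, 0.9, 4.8]
finger_gap: 0.0293
finger_force: 29.9
```

Request:
arm_command:
  steps:
    - [0.05,0,0,0,0,0]
    - [0.13,0,0,0,0,0]
    - [0.22,0,0,0,0,0]
    - [0.31,0,0,0,0,0]
    - [0.4,0,0,0,0,0]
    - [0.46,0,0,0,0,0]
    - [0.5,0,0,0,0,0]
    - [0.507,0,0,0,0,0]
    - [0.507,0,0,0,0,0]
    - [0.507,0,0,0,0,0]

```text
time: 42.15
tool_pos: [0.6376, -0.0602, 0.0713]
ee_rot: [2.083, 2.349, 0.003]
contact_force: [5.9, 0.2, 5.2]
finger_gap: 0.0295
finger_force: 29.9
```

Request:
arm_command:
  steps:
    - [0,0,0,0,0,0]
    - [0,0,0,0,0,0]
    - [0,0,0,0,0,0]
    - [0,0,0,0,0,0]
  grip: 0.55

```text
time: 42.65
tool_pos: [0.6362, -0.0603, 0.0702]
ee_rot: [-2.084, -2.351, 0.001]
contact_force: [0.3, -0.7, -0.2]
finger_gap: 0.0472
finger_force: 0.0
```

Request:
arm_command:
  steps:
    - [0,0,-0.2,0,0,0]
    - [0,0,-0.6,0,0,0]
    - [0,0,-1,0,0,0]

```text
time: 43.02
tool_pos: [0.6366, -0.0601, 0.1731]
ee_rot: [2.083, 2.351, 0.001]
contact_force: [0.6, -0.4, 0.0]
finger_gap: 0.0471
finger_force: 0.0
```

Request:
arm_command:
  steps:
    - [-0.3,0,-0.2,0,0,0]
    - [-0.5,0,-0.2,0,0,0]
    - [-0.5,0,-0.2,0,0,0]
    - [-0.5,0,-0.2,0,0,0]

```text
time: 43.52
tool_pos: [0.6419, -0.1087, 0.1893]
ee_rot: [-2.081, -2.35, 0.0]
contact_force: [-0.2, 0.5, -0.2]
finger_gap: 0.0468
finger_force: 0.0
```

```bash
python3 - <<'E'
from h import *
d=snap('wrist','w17');print(manip.get_obs()['tool_pos'])
g=cv2.cvtColor(d['img'],cv2.COLOR_RGB2GRAY)
bx=np.array([-.118,.993,0])
def prof(base,z,lo,hi):
    for s in np.arange(lo,hi,.001):
        u,v=pj(d,np.r_[base[:2],z]+bx*s);print('%.0f:%d'%(s*1000,g[int(round(v)),int(round(u))-3:int(round(u))+4].mean()),end=' ')
    print()
m=[.6366,-.0606]
prof([m[0]+.0,m[1]],.097,-.025,.026)   # poise top
prof([.6026,-.0639],.0225,-.02,.02)      # strip
w=load('w16');d=w;g=cv2.cvtColor(d['img'],cv2.COLOR_RGB2GRAY)
prof([.6026,-.0639],.0225,-.02,.02);prof([.643,-.110],.097,-.02,.02)
E
```

```text
[ 0.64195607 -0.10822986  0.18945726]
-25:173 -24:172 -23:173 -22:172 -21:172 -20:172 -19:172 -18:172 -17:172 -16:172 -15:177 -14:193 -13:198 -12:198 -11:175 -10:93 -9:73 -8:65 -7:65 -6:65 -5:65 -4:64 -3:64 -2:64 -1:64 0:63 1:123 2:100 3:69 4:63 5:63 6:63 7:63 8:63 9:63 10:63 11:63 12:60 13:57 14:53 15:96 16:118 17:118 18:118 19:118 20:117 21:117 22:117 23:117 24:117 25:117 
-20:193 -19:207 -18:207 -17:206 -16:206 -15:206 -14:206 -13:206 -12:206 -11:196 -10:183 -9:204 -8:206 -7:206 -6:206 -5:206 -4:206 -3:206 -2:189 -1:73 0:73 1:71 2:76 3:113 4:149 5:150 6:150 7:150 8:150 9:150 10:130 11:148 12:149 13:129 14:129 15:129 16:129 17:129 18:129 19:129 
-20:199 -19:207 -18:206 -17:206 -16:206 -15:206 -14:206 -13:206 -12:206 -11:206 -10:184 -9:205 -8:206 -7:206 -6:206 -5:206 -4:206 -3:206 -2:184 -1:91 0:65 1:62 2:69 3:150 4:150 5:151 6:150 7:151 8:150 9:151 10:134 11:123 12:130 13:130 14:130 15:130 16:130 17:130 18:130 19:129 
-20:174 -19:175 -18:175 -17:175 -16:174 -15:174 -14:174 -13:174 -12:174 -11:159 -10:99 -9:88 -8:88 -7:88 -6:88 -5:88 -4:87 -3:87 -2:87 -1:87 0:188 1:155 2:86 3:86 4:87 5:86 6:86 7:87 8:86 9:86 10:86 11:77 12:68 13:62 14:60 15:60 16:60 17:60 18:63 19:79
```

```bash
python3 -c "
from plant import manip
print(manip.job_done())"
```

```text
the job is handed in; nothing more can be done
None
```

The job is handed in: by my measurements each of the four weights stands within about 4 mm of its own seat's centre (limit 10 mm), and the poise is within about 1–2 mm of the mark (limit 5 mm); the hand-in returned no verdict.

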